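Nest channel coupons in the transport carrier and bolt it shut

ROBOT

A 6-joint arm with a two-finger parallel gripper is mounted at the origin on a cart in front of the work surface, level with it; the furniture and walls round the work are solid. World frame = base frame: x ahead of the robot, y to its left, z up, the work surface at z = 0. Lengths are in m, angles in rad, forces in N, time in s.
With the tool pointing down it reaches from about 0.375 to 0.9 m from the base axis. Payload 3.1 kg.
Tool frame: the origin (TCP) lies on the mounting face of the last link; the fingertips stand 182 mm ahead of it and the grasp point (between the pads) lies 164 mm ahead of it; z points along the fingers, y is the direction in which the jaws open and shut (so a half turn about z gives the same grasp; the last joint's range is limited). The gripper opens to 87 mm and grips with 3 to 60 N. Pads are 19 mm wide; open, the fingers measure 117 mm over their backs; the gripper's body (75 mm by 190 mm) begins 51 mm behind the grasp point.
Start: joints at [-1.462, 0.527, 1.433, -0, 1.181, -0.178], TCP at [0.177, -0.599, 0.405] pointing down, gripper open.
Joint ranges: [-3.08, 3.08], [-0.75, 2.2], [0.22, 2.44], [-1.43, 4.57], [0, 2.65], [-2.85, 2.85]. Speed limits (rad/s): [2.79, 2.79, 3.14, 3.14, 3.14, 3.14].

INTERFACE

Orientations are given as a unit quaternion [x, y, z, w].
In Python, from rig import robot, camera, camera_model gives the robot as it stands.
- The arm moves only by the tool drive_tool, never from a script. Its argument "plan" is a list that holds one entry, the list of rows, each a list of 6 numbers: the shift along the world's x, y, z in units of 2.5 cm (1.0 is 2.5 cm), then the turn, a rotation vector about the world's x, y, z in units of 6 degrees (1.0 is 6 degrees). A call has 1 to 8 rows; each row shifts and turns the commanded pose from where the row before left it; what a row does not reach is not made up. A row lasts 1/8 s, in which the tool goes at most 62.5 mm and 10.7 degrees, less where a joint would pass 70% of its speed; a pose out of reach is approached as far as the arm can. A call with a number of a shift or a turn outside -1 to 1 is refused whole. A call with a gripper value outside its range is refused whole. "grip" is the closure, from 0 (fully open) to 1 (shut), set as the call begins (left out, the last holds). The fingers move at their own pace and stop on an object; "force" is the grip in N (left out, the last holds). Time passes only in rows, so rows that do not move let the fingers close. It gives the time, the measured TCP pose, the force and the opening at its end, in the units of the state.
- robot.get_obs(): the state, without advancing time (a new reading comes with each control period).
- camera(name): name is "scene" or "top"; returns the picture (400x640x3 uint8, red, green, blue); there is no depth.
- camera_model(name): a dict with "K" (3x3 intrinsics, pixels), "world_to_cam" (4x4, takes a point from world to camera coordinates). Camera axes: x right, y up, looking along -z (the intrinsics and any distortion apply to the point x, -y, -z); pixel columns grow to the right and rows downward; lengths in m; the calibration is good to about 2 mm. A picture is of the moment at which its call begins. camera_model takes no time and is no camera call.
- robot.hand_in(): hands the job in, once; it reports no verdict.
The state is a dict: "time": time; "q": joint angles; "joint_velocities": joint speeds; "joint_torque": joint torques, N m; "position": TCP position; "tool_rot": TCP orientation; "ft_force": force on the tool from outside, world axes, zero at the start; "moment": the same for the moment, N m; "grip_width": finger opening in m.
Only numpy, scipy, OpenCV 4.12 (cv2) and the standard library are available. Lean on these libraries where they do the work, as an engineer would, in place of code of your own. Each camera call takes 0.05 s, during which the arm holds its last target.

TASK

Pack the aluminium channel coupons for the trip to the test house: draw the carrier's bolt right back, swing the lid up until it stands upright or beyond, set every open-up coupon flat in a bay of its own, lengthwise from front to back, and lay each open-down coupon over two of them in neighbouring bays so that one of its flanges drops into each and it sits level. When all the coupons on the bench are nested, close the lid flat and slide the bolt fully home into its keeper. Leave the rubber bung and the tape roll where they are.

Things in the scene. Friction and masses are not known exactly. Their poses are not given: they have to be found in the camera images.
- carrier: Fixed plywood transport carrier, 196 mm deep (its x) by 344 mm long (its y), base 12 mm thick; origin at worktop level under the middle of its row of four bays; x points to the hinged back edge, z up. End cheeks, 48 mm high, begin at y +-160 mm, a back board 44 mm high at x +76 mm; lid handle and bolt are on the front edge (-x, nearest the robot).
- lid (a joint): Blue flat-bar frame lid hinged along the carrier's back (axis along carrier y). rad: 0 = flat shut (its bars 49 to 57 mm over the worktop), grows as the front is lifted up and back, to 1.9 (leaning back, past upright). A stiff hinge (0.3 N m) holds it wherever it is left; 0.35 kg. It cannot rise while the bolt is in its keeper.
- lid_handle (a point): Middle of the lid's pull handle: a round steel bar 10 mm thick along carrier y, 80 mm long between its arms, at carrier y +50 mm, in the lid's plane, 37 mm in front of its front bar and 184 mm from the hinge axis. Pinched from above, fingers before and behind it, it turns within the grip as the lid swings; 36 mm free below it when shut (53 mm over the worktop).
- lid_hinge (a point): Point on the lid's hinge axis (carrier x +88, y 0, z 53 mm).
- bolt (a joint): Steel barrel bolt on the carrier's front edge, slides along carrier +y. m: 0 = drawn fully back, 0.038 = fully home through the keeper staple on the lid; the tip enters the staple at about 0.016 and leaves its far side at 0.028. About 2 N of friction; stays where it is left.
- bolt_knob (a point): Middle of the bolt's upright steel knob, 15 mm thick, its top 10 mm above this point and 82 mm over the worktop; at carrier x -84 mm, it moves with the bolt along carrier y from -106 mm (drawn) to -68 mm (home). The guide straps at y -134 and -44 mm end 18 mm below this point.
- bay_1 (a point): Centre of the floor of bay 1 (carrier x 0, y -109.5, z 12 mm; axes as the carrier's). 55 mm wide along carrier y between black battens 18 mm wide and 4 mm high, and 88 mm long along carrier x between black stops 6 mm high. Neighbouring bays are 73 mm apart.
- bay_2 (a point): Centre of the floor of bay 2 (carrier x 0, y -36.5, z 12 mm; axes as the carrier's). 55 mm wide along carrier y between black battens 18 mm wide and 4 mm high, and 88 mm long along carrier x between black stops 6 mm high. Neighbouring bays are 73 mm apart.
- bay_3 (a point): Centre of the floor of bay 3 (carrier x 0, y 36.5, z 12 mm; axes as the carrier's). 55 mm wide along carrier y between black battens 18 mm wide and 4 mm high, and 88 mm long along carrier x between black stops 6 mm high. Neighbouring bays are 73 mm apart.
- bay_4 (a point): Centre of the floor of bay 4 (carrier x 0, y 109.5, z 12 mm; axes as the carrier's). 55 mm wide along carrier y between black battens 18 mm wide and 4 mm high, and 88 mm long along carrier x between black stops 6 mm high. Neighbouring bays are 73 mm apart.
- trough_1_mid (a point): Centre (half-way up, midway along) of a bare aluminium U-channel coupon, 70 mm long (its x), 48 mm wide over the flanges (its y), 30 mm high, 3 mm wall, 0.1 to 0.17 kg, lying open side up on its web (z up). Seated in a bay this point is at carrier z 27 mm. May be absent.
- trough_2_mid (a point): Centre (half-way up, midway along) of a bare aluminium U-channel coupon, 70 mm long (its x), 48 mm wide over the flanges (its y), 30 mm high, 3 mm wall, 0.1 to 0.17 kg, lying open side up on its web (z up). Seated in a bay this point is at carrier z 27 mm. May be absent.
- trough_3_mid (a point): Centre (half-way up, midway along) of a bare aluminium U-channel coupon, 70 mm long (its x), 48 mm wide over the flanges (its y), 30 mm high, 3 mm wall, 0.1 to 0.17 kg, lying open side up on its web (z up). Seated in a bay this point is at carrier z 27 mm. May be absent.
- trough_4_mid (a point): Centre (half-way up, midway along) of a bare aluminium U-channel coupon, 70 mm long (its x), 48 mm wide over the flanges (its y), 30 mm high, 3 mm wall, 0.1 to 0.17 kg, lying open side up on its web (z up). Seated in a bay this point is at carrier z 27 mm. May be absent.
- cap_1_mid (a point): Centre (half-way up, midway along) of a bare aluminium U-channel coupon, 70 mm long (its x), 48 mm wide over the flanges (its y), 30 mm high, 3 mm wall, 0.1 to 0.17 kg, lying open side down on its flange edges (z up). Nested over two neighbouring open-up coupons (a flange in each, midway between them, over a batten) this point is at carrier z 30 mm. May be absent.
- cap_2_mid (a point): Centre (half-way up, midway along) of a bare aluminium U-channel coupon, 70 mm long (its x), 48 mm wide over the flanges (its y), 30 mm high, 3 mm wall, 0.1 to 0.17 kg, lying open side down on its flange edges (z up). Nested over two neighbouring open-up coupons (a flange in each, midway between them, over a batten) this point is at carrier z 30 mm. May be absent.
- rubber_bung: Red rubber bung 31 mm across, 26 mm high, bystander.
- tape_roll: Roll of masking tape 66 mm across, 19 mm high, bystander.
Things that resemble listed ones, but are neither listed nor needed, are in the scene too. Leave any blue or red look-alike of the part that bears trough_4_mid alone.

How it is judged:
On the way, in this order (a step that is already met when the one before it is completed fails the run):
1. the bolt is drawn clear of its keeper (value of joint bolt below 0.012 m), for 0.1 s.
2. the lid is swung up about upright or beyond (value of joint lid above 1.3 rad), for 0.2 s.
3. with the lid open, every coupon is seated: open-up ones flat in bays, open-down ones nested level over two of them (x of trough_1_mid in the frame of carrier between -0.013 and 0.013 m and z of trough_1_mid in the frame of carrier between 0.024 and 0.0295 m and angle between each of trough_1_mid, trough_2_mid, trough_3_mid, trough_4_mid, cap_1_mid, cap_2_mid's own z axis and vertical below 0.05 rad and angle between the x axis of each of trough_1_mid, trough_2_mid, trough_3_mid, trough_4_mid, cap_1_mid, cap_2_mid and the x axis of carrier, either way round below 0.2 rad and (y of trough_1_mid in the frame of carrier between -0.1165 and -0.1025 m or y of trough_1_mid in the frame of carrier between -0.0435 and -0.0295 m or y of trough_1_mid in the frame of carrier between 0.0295 and 0.0435 m or y of trough_1_mid in the frame of carrier between 0.1025 and 0.1165 m) and x of trough_2_mid in the frame of carrier between -0.013 and 0.013 m and z of trough_2_mid in the frame of carrier between 0.024 and 0.0295 m and (y of trough_2_mid in the frame of carrier between -0.1165 and -0.1025 m or y of trough_2_mid in the frame of carrier between -0.0435 and -0.0295 m or y of trough_2_mid in the frame of carrier between 0.0295 and 0.0435 m or y of trough_2_mid in the frame of carrier between 0.1025 and 0.1165 m) and x of trough_3_mid in the frame of carrier between -0.013 and 0.013 m and z of trough_3_mid in the frame of carrier between 0.024 and 0.0295 m and (y of trough_3_mid in the frame of carrier between -0.1165 and -0.1025 m or y of trough_3_mid in the frame of carrier between -0.0435 and -0.0295 m or y of trough_3_mid in the frame of carrier between 0.0295 and 0.0435 m or y of trough_3_mid in the frame of carrier between 0.1025 and 0.1165 m) and x of trough_4_mid in the frame of carrier between -0.013 and 0.013 m and z of trough_4_mid in the frame of carrier between 0.024 and 0.0295 m and (y of trough_4_mid in the frame of carrier between -0.1165 and -0.1025 m or y of trough_4_mid in the frame of carrier between -0.0435 and -0.0295 m or y of trough_4_mid in the frame of carrier between 0.0295 and 0.0435 m or y of trough_4_mid in the frame of carrier between 0.1025 and 0.1165 m) and x of cap_1_mid in the frame of carrier between -0.013 and 0.013 m and z of cap_1_mid in the frame of carrier between 0.0283 and 0.033 m and (y of cap_1_mid in the frame of carrier between -0.088 and -0.058 m or y of cap_1_mid in the frame of carrier between -0.015 and 0.015 m or y of cap_1_mid in the frame of carrier between 0.058 and 0.088 m) and x of cap_2_mid in the frame of carrier between -0.013 and 0.013 m and z of cap_2_mid in the frame of carrier between 0.0283 and 0.033 m and (y of cap_2_mid in the frame of carrier between -0.088 and -0.058 m or y of cap_2_mid in the frame of carrier between -0.015 and 0.015 m or y of cap_2_mid in the frame of carrier between 0.058 and 0.088 m) and value of joint lid above 1 rad), for 0.2 s.
4. the lid is closed flat on the nested coupons (value of joint lid below 0.03 rad), for 0.2 s.
5. the bolt is fully home in its keeper (value of joint bolt above 0.033 m), for 0.2 s.
At the end, for the whole second after the job is handed in: All coupons level (0.05 rad), lengthwise (0.2 rad), within 13 mm front to back: open-up ones on the floor of bays, open-down ones with a flange in each of two neighbouring open-up ones, within 15 mm of midway; lid shut (0.03 rad); bolt at least 33 of 38 mm home (x of trough_1_mid in the frame of carrier between -0.013 and 0.013 m and z of trough_1_mid in the frame of carrier between 0.024 and 0.0295 m and angle between each of trough_1_mid, trough_2_mid, trough_3_mid, trough_4_mid, cap_1_mid, cap_2_mid's own z axis and vertical below 0.05 rad and angle between the x axis of each of trough_1_mid, trough_2_mid, trough_3_mid, trough_4_mid, cap_1_mid, cap_2_mid and the x axis of carrier, either way round below 0.2 rad and (y of trough_1_mid in the frame of carrier between -0.1165 and -0.1025 m or y of trough_1_mid in the frame of carrier between -0.0435 and -0.0295 m or y of trough_1_mid in the frame of carrier between 0.0295 and 0.0435 m or y of trough_1_mid in the frame of carrier between 0.1025 and 0.1165 m) and x of trough_2_mid in the frame of carrier between -0.013 and 0.013 m and z of trough_2_mid in the frame of carrier between 0.024 and 0.0295 m and (y of trough_2_mid in the frame of carrier between -0.1165 and -0.1025 m or y of trough_2_mid in the frame of carrier between -0.0435 and -0.0295 m or y of trough_2_mid in the frame of carrier between 0.0295 and 0.0435 m or y of trough_2_mid in the frame of carrier between 0.1025 and 0.1165 m) and x of trough_3_mid in the frame of carrier between -0.013 and 0.013 m and z of trough_3_mid in the frame of carrier between 0.024 and 0.0295 m and (y of trough_3_mid in the frame of carrier between -0.1165 and -0.1025 m or y of trough_3_mid in the frame of carrier between -0.0435 and -0.0295 m or y of trough_3_mid in the frame of carrier between 0.0295 and 0.0435 m or y of trough_3_mid in the frame of carrier between 0.1025 and 0.1165 m) and x of trough_4_mid in the frame of carrier between -0.013 and 0.013 m and z of trough_4_mid in the frame of carrier between 0.024 and 0.0295 m and (y of trough_4_mid in the frame of carrier between -0.1165 and -0.1025 m or y of trough_4_mid in the frame of carrier between -0.0435 and -0.0295 m or y of trough_4_mid in the frame of carrier between 0.0295 and 0.0435 m or y of trough_4_mid in the frame of carrier between 0.1025 and 0.1165 m) and x of cap_1_mid in the frame of carrier between -0.013 and 0.013 m and z of cap_1_mid in the frame of carrier between 0.0283 and 0.033 m and (y of cap_1_mid in the frame of carrier between -0.088 and -0.058 m or y of cap_1_mid in the frame of carrier between -0.015 and 0.015 m or y of cap_1_mid in the frame of carrier between 0.058 and 0.088 m) and x of cap_2_mid in the frame of carrier between -0.013 and 0.013 m and z of cap_2_mid in the frame of carrier between 0.0283 and 0.033 m and (y of cap_2_mid in the frame of carrier between -0.088 and -0.058 m or y of cap_2_mid in the frame of carrier between -0.015 and 0.015 m or y of cap_2_mid in the frame of carrier between 0.058 and 0.088 m) and value of joint lid below 0.03 rad and value of joint bolt above 0.033 m); the robot touches nothing.
It fails at once if the rubber bung is pushed aside (more than 30 mm) (distance of rubber_bung from where it was at the start of the episode above 0.03 m).
It fails at once if the tape roll is pushed aside (more than 30 mm) (distance of tape_roll from where it was at the start of the episode above 0.03 m).
Of trough_1, trough_2, trough_3, trough_4 only 3 to 4 are there at a start; the rules pass over those that are not, and their reading is None.
Of cap_1, cap_2 only 1 to 2 are there at a start; the rules pass over those that are not, and their reading is None.
At some moment in a run one of trough_1, trough_2, trough_3, trough_4, cap_1, cap_2 may be knocked a few centimetres aside while the robot is not near it.
Once in a run the grip may slacken for a moment while it holds something.
It also fails if it takes over 210 s, if anything falls off the work surface, if the arm or the gripper's body presses on something with over 40 N, if the wrist force passes 120 N, or if a joint passes its speed limit or range.

## Working session

There is one attempt and no reset: what is moved stays moved. The work goes in short steps, Python scripts to look and compute and a tool call to move; the robot and the scene stay as the last step left them, time stands still between calls to the robot, and variables do not carry over. Pictures are saved under pics/ and viewed, and the job is handed in when it is done.

Besides the shell and the picture viewer there is one more tool, called after "Call:" by a JSON object that holds its "api" and its "payload". drive_tool: Moves the arm, as the interface text tells. Shifts and turns lie within -1 to 1; 1 stands for 2.5 cm of shift or 6 degrees of turn. Its arguments: {"type":"object","properties":{"plan":{"type":"array","items":{"type":"array","items":{"type":"array","items":{"type":"number","minimum":-1,"maximum":1}}}},"grip":{"type":"number"},"force":{"type":"number"}},"required":["plan"]}

```bash
ls; mkdir -p pics; python3 - <<'E'
from rig import robot,camera,camera_model
import cv2
for n in("scene","top"):
    im=camera(n);cv2.imwrite(f"pics/{n}0.png",im[:,:,::-1])
    m=camera_model(n);print(n,m)
print(robot.get_obs())
E
```

```text
pics
scene {'K': array([[383.26432557,   0.        , 323.14543129],
       [  0.        , 383.26432557, 198.72200531],
       [  0.        ,   0.        ,   1.        ]]), 'world_to_cam': array([[-0.61179775, -0.79086847,  0.01518471,  0.34816722],
       [ 0.41639326, -0.30567207,  0.85626003, -0.27471274],
       [-0.67254752,  0.53018077,  0.51632179, -0.83162406],
       [ 0.        ,  0.        ,  0.        ,  1.        ]])}
top {'K': array([[371.05830333,   0.        , 319.265189  ],
       [  0.        , 371.05830333, 192.64859171],
       [  0.        ,   0.        ,   1.        ]]), 'world_to_cam': array([[ 0.00738933, -0.99954072,  0.02938968, -0.02467677],
       [ 0.98018979,  0.01305722,  0.19762967, -0.53808395],
       [-0.19792265,  0.02734711,  0.97983609, -1.15291082],
       [ 0.        ,  0.        ,  0.        ,  1.        ]])}
{'time': 0.1, 'q': array([-1.46154233e+00,  5.28381324e-01,  1.43377516e+00,  5.57986896e-06,
        1.18140179e+00, -1.78479968e-01]), 'joint_velocities': array([ 0.00055907, -0.00355773, -0.0022883 , -0.00014955,  0.00101404,
        0.00055   ]), 'joint_torque': array([ 1.40488173e-04, -4.40984058e+01, -1.77150142e+01,  6.34497358e-02,
        5.34155988e-02, -5.07708376e-05]), 'position': array([ 0.17736925, -0.59898225,  0.40386383]), 'tool_rot': array([ 9.89668657e-01,  1.43370089e-01,  3.65897823e-05, -9.82134818e-04]), 'ft_force': array([ 0.68429949, -0.21252412, -0.4719909 ]), 'moment': array([-0.01517114,  0.00662528, -0.00372811]), 'grip_width': 0.08729627321819645}
```

View pics/scene0.png

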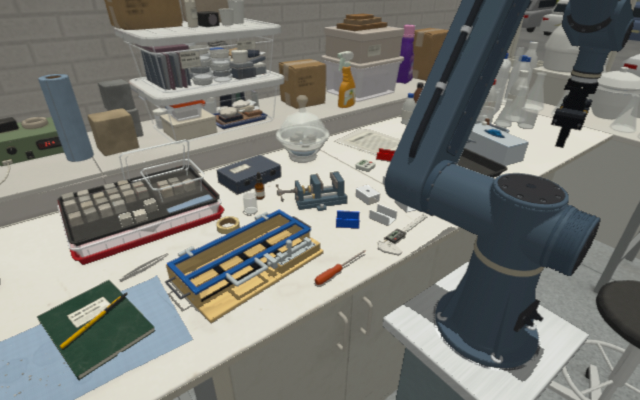

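View pics/top0.png

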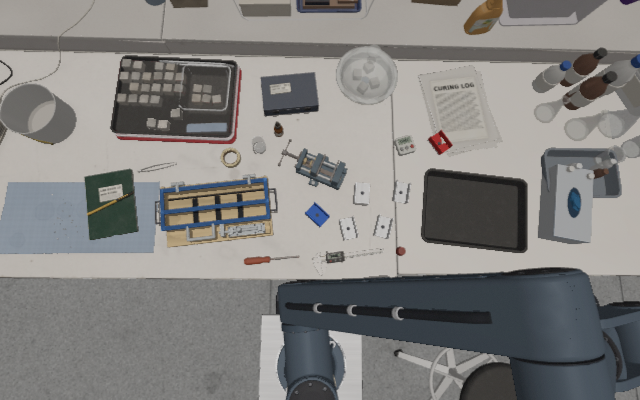

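```bash
python3 - <<'E'
import cv2
im=cv2.imread("pics/top0.png")
cv2.imwrite("pics/c1.png",cv2.resize(im[125:275,295:460],None,fx=4.8,fy=4,interpolation=cv2.INTER_CUBIC)[:600,:800])
cv2.imwrite("pics/c2.png",cv2.resize(im[140:270,145:295],None,fx=5,fy=4.5,interpolation=cv2.INTER_CUBIC)[:600,:800])
im=cv2.imread("pics/scene0.png")
cv2.imwrite("pics/c3.png",cv2.resize(im[160:320,160:420],None,fx=3,fy=3,interpolation=cv2.INTER_CUBIC))
E
```

```text
(no output)
```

View pics/c1.png

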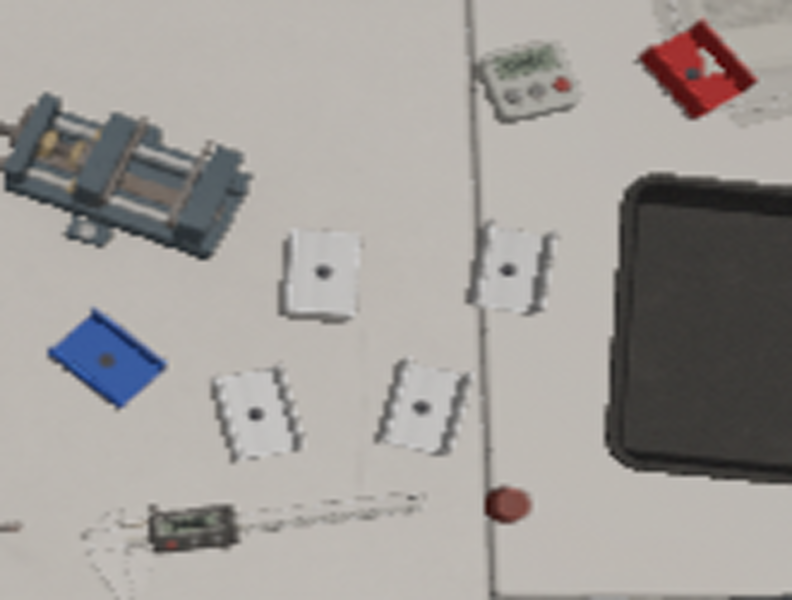

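View pics/c2.png

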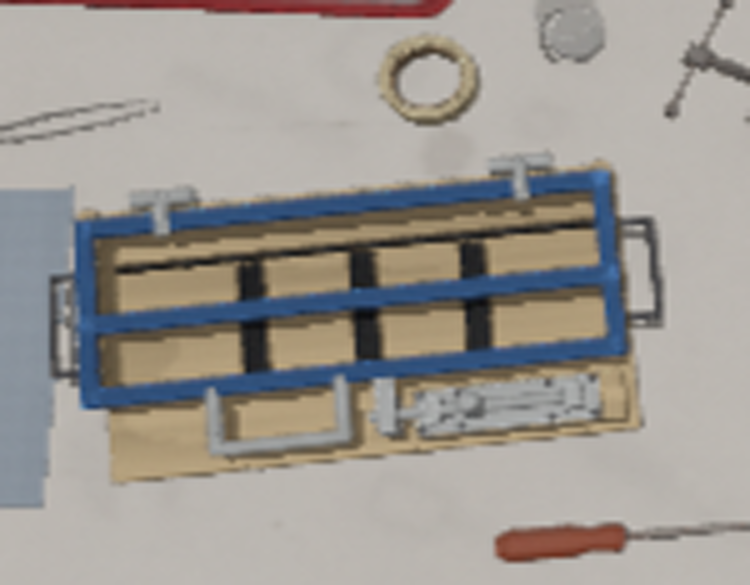

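View pics/c3.png

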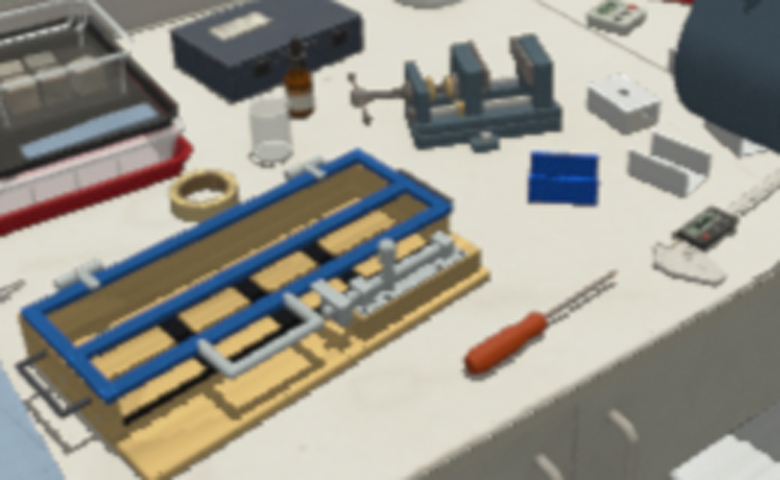

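```bash
python3 - <<'E'
import cv2
def z(src,x0,y0,w,h,f,out):
    im=cv2.imread(src)[y0:y0+h,x0:x0+w]
    o=cv2.resize(im,None,fx=f,fy=f,interpolation=cv2.INTER_CUBIC)
    for i in range(0,w,10):
        cv2.putText(o,str(x0+i),(i*f,8),0,.3,(0,0,255),1); cv2.line(o,(i*f,0),(i*f,o.shape[0]),(0,0,255) if 0 else (200,0,200),1) if i%10==0 else 0
    for i in range(0,h,10):
        cv2.putText(o,str(y0+i),(0,i*f+8),0,.3,(0,0,255),1); cv2.line(o,(0,i*f),(o.shape[1],i*f),(200,0,200),1)
    cv2.imwrite(out,o)
z("pics/top0.png",150,170,130,80,6,"pics/d1.png")
z("pics/scene0.png",165,205,160,110,5,"pics/d2.png")
E
```

```text
(no output)
```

View pics/d1.png

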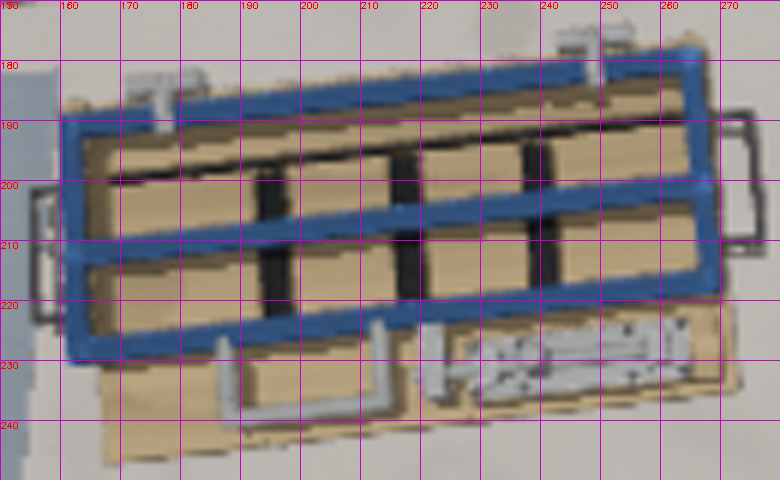

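View pics/d2.png

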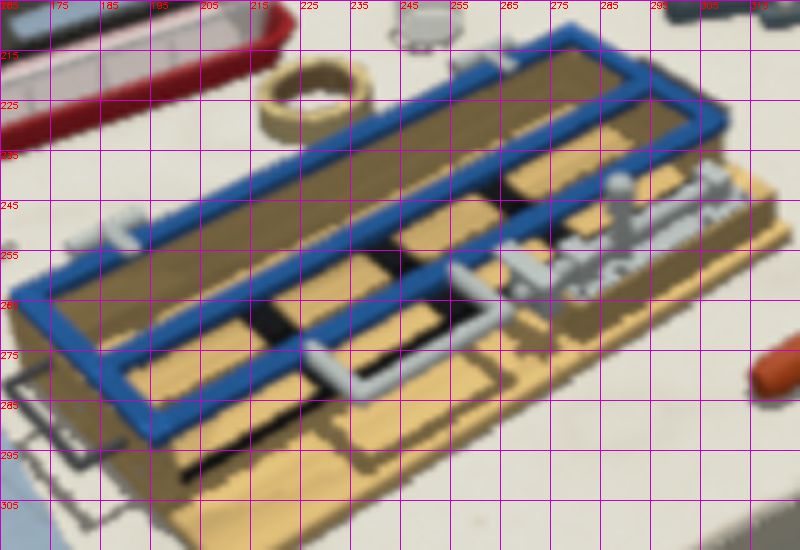

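```bash
cat > h.py <<'E'
import numpy as np,cv2
from rig import robot,camera,camera_model
from scipy.optimize import least_squares
from scipy.spatial.transform import Rotation as R
def proj(n,P):
    m=camera_model(n);P=np.atleast_2d(P)
    c=(m["world_to_cam"]@np.c_[P,np.ones(len(P))].T).T[:,:3]*[1,-1,-1]
    u=(m["K"]@c.T).T;return u[:,:2]/u[:,2:]
def ray(n,px,z):
    m=camera_model(n);M=m["world_to_cam"];Rm=M[:3,:3];o=-Rm.T@M[:3,3]
    d=np.linalg.inv(m["K"])@[px[0],px[1],1];d=Rm.T@(d*[1,-1,-1])
    return o+d*(z-o[2])/d[2]
def c2w(p,P):
    x,y,t=p;P=np.atleast_2d(P);c,s=np.cos(t),np.sin(t)
    return np.c_[x+c*P[:,0]-s*P[:,1],y+s*P[:,0]+c*P[:,1],P[:,2]]
def z(n,x0,y0,w,h,f,out,im=None):
    im=camera(n) if im is None else im
    o=cv2.resize(np.ascontiguousarray(im[y0:y0+h,x0:x0+w,::-1]),None,fx=f,fy=f,interpolation=cv2.INTER_CUBIC)
    for i in range(0,w,10):
        cv2.putText(o,str(x0+i),(i*f,8),0,.3,(0,0,255),1); cv2.line(o,(i*f,0),(i*f,5),(200,0,200),1)
    for i in range(0,h,10):
        cv2.putText(o,str(y0+i),(0,i*f+8),0,.3,(0,0,255),1); cv2.line(o,(0,i*f),(5,i*f),(200,0,200),1)
    cv2.imwrite(out,o)
def tip():
    o=robot.get_obs();r=R.from_quat(o["tool_rot"]);return o["position"]+r.apply([0,0,.164]),r
E
cat > fit.py <<'E'
from h import *
obs=[("top",(201.4,237.9),(-.096,.05,.053)),("scene",(251.8,274.8),(-.096,.05,.053)),("scene",(288.8,241.5),(-.084,-.068,.082)),
("top",(167.5,246.7),(-.098,.172,.012)),("top",(272.7,234.7),(-.098,-.172,.012)),
]
bat=[((194.5,199),.073),((196.5,221),.073),((239.5,194),-.073),((241,216),-.073),((217,197),0),((219,219),0)]
def f(p):
    r=[]
    for n,px,P in obs: r+=list((proj(n,c2w(p,P))[0]-px))
    for px,y in bat:
        w=ray("top",px,.016)
        d=w[:2]-p[:2];r.append((-np.sin(p[2])*d[0]+np.cos(p[2])*d[1]-y)/.0031)
    return r
s=least_squares(f,[.6,.3,.1]);print(s.x,np.round(s.fun,2))
E
python3 fit.py
```

```text
[0.48423901 0.3126198  0.1238169 ] [ 0.07  1.74  0.32  1.38 -0.98  0.37 -0.47 -1.19  0.55 -1.28  0.83 -0.05
  0.02  0.21  0.54 -0.07]
```

```bash
sed -i 's/-.098,/-.104,/g' fit.py; python3 fit.py; cat >> fit.py <<'E'
print(np.round(proj("top",c2w(s.x,[[.044,y,.016] for y in(.073,0,-.073)]+[[.088,0,.053]])),1))
E
python3 fit.py
```

```text
[0.48653154 0.31277169 0.12546878] [ 0.13  1.03 -0.15  0.84 -1.53 -0.11 -0.33  0.04  0.74 -0.25  0.86  0.01
  0.04  0.27  0.56 -0.01]
[0.48653154 0.31277169 0.12546878] [ 0.13  1.03 -0.15  0.84 -1.53 -0.11 -0.33  0.04  0.74 -0.25  0.86  0.01
  0.04  0.27  0.56 -0.01]
[[195.3 198.4]
 [217.5 196. ]
 [239.5 193.6]
 [213.9 180.6]]
```

```bash
python3 - <<'E'
from h import *
im=cv2.imread("pics/top0.png")[:,:,::-1]
z("top",330,175,90,70,8,"pics/d3.png",im)
E
```

```text
(no output)
```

View pics/d3.png

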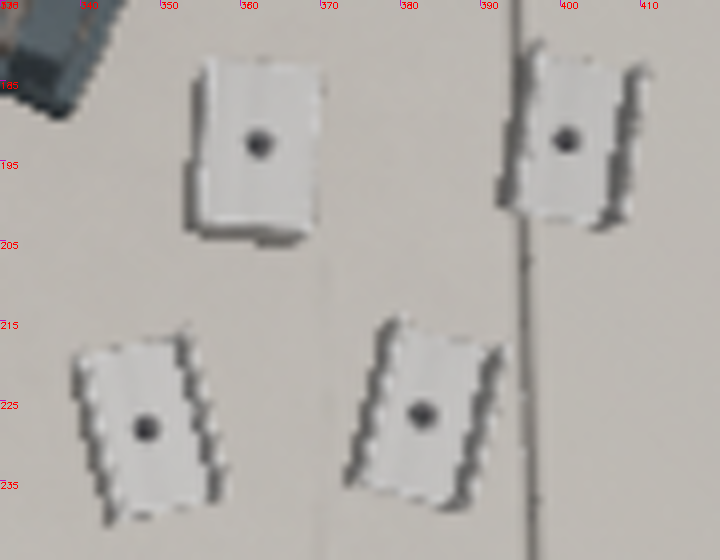

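```bash
python3 - <<'E'
from h import *
for n,c,d,zz in(("Ta",(347.8,228.1),(34,166),.003),("Tb",(382.3,226.4),(-36.5,159),.003),("Tc",(400.3,192.05),(-25.5,153),.003),("cap",(361.9,192.7),(-11.5,165),.03),("bung",(401,251),(0,10),.026),("tape",(231,158),(0,1),.019)):
    c=np.array(c);d=np.array(d)/16
    a=ray("top",c-d/2,zz);b=ray("top",c+d/2,zz);w=ray("top",c,zz);v=a-b
    print(n,w.round(4),np.degrees(np.arctan2(v[1],v[0])).round(1), np.hypot(*w[:2]).round(3))
p=(.488,.313,.1245)
for n,P in(("knob",(-.084,-.068,.072)),("knobdr",(-.084,-.106,.072)),("handle",(-.096,.05,.053)),("b1",(0,-.1095,.027)),("b2",(0,-.0365,.027)),("b3",(0,.0365,.027)),("b4",(0,.1095,.027)),("b34",(0,.073,.03)),("b23",(0,0,.03)),("b12",(0,-.073,.03))):print(n,c2w(p,P).round(4))
g,r=tip();print(g,r.as_matrix().round(3))
E
```

```text
Ta [ 0.4292 -0.1167  0.003 ] 11.2 0.445
Tb [ 0.4361 -0.2326  0.003 ] -14.4 0.494
Tc [ 0.5544 -0.2975  0.003 ] -11.3 0.629
cap [ 0.5449 -0.1618  0.03  ] -4.8 0.568
bung [ 0.3542 -0.2869  0.026 ] -2.1 0.456
tape [0.6612 0.28   0.019 ] 3.1 0.718
knob [[0.4131 0.2351 0.072 ]]
knobdr [[0.4178 0.1974 0.072 ]]
handle [[0.3865 0.3507 0.053 ]]
b1 [[0.5016 0.2043 0.027 ]]
b2 [[0.4925 0.2768 0.027 ]]
b3 [[0.4835 0.3492 0.027 ]]
b4 [[0.4744 0.4217 0.027 ]]
b34 [[0.4789 0.3854 0.03  ]]
b23 [[0.488 0.313 0.03 ]]
b12 [[0.4971 0.2406 0.03  ]]
[ 0.17733495 -0.59866171  0.23986415] [[ 0.959  0.284 -0.   ]
 [ 0.284 -0.959  0.002]
 [ 0.    -0.002 -1.   ]]
```

Call:
{"api": "drive_tool", "payload": {"plan": [[[1,1,0,0,0,-0.2],[1,1,0,0,0,-0.2],[1,1,0,0,0,-0.2],[1,1,0,0,0,-0.2],[1,1,0,0,0,-0.2],[1,1,0,0,0,-0.2],[1,1,0,0,0,-0.2],[1,1,0,0,0,-0.2]]], "grip": 0.54, "force": 20}}

```text
time: 1.1
position: [0.3781, -0.3982, 0.4044]
tool_rot: [0.998, 0.06, -0.0, -0.0]
ft_force: [0.7, -0.1, 0.4]
grip_width: 0.0401
```

Call:
{"api": "drive_tool", "payload": {"plan": [[[0.2,1,0,0,0,0],[0.2,1,0,0,0,0],[0.2,1,0,0,0,0],[0.2,1,0,0,0,0],[0.2,1,0,0,0,0],[0.2,1,0,0,0,0],[0.2,1,0,0,0,0],[0.2,1,0,0,0,0]]]}}

```text
time: 2.1
position: [0.4166, -0.198, 0.4047]
tool_rot: [0.998, 0.06, -0.0, -0.0]
ft_force: [-0.2, -0.2, -1.2]
grip_width: 0.04
```

Call:
{"api": "drive_tool", "payload": {"plan": [[[0,1,0,0,0,0],[0,1,0,0,0,0],[0,1,0,0,0,0],[0,1,0,0,0,0],[0,1,0,0,0,0],[0,1,0,0,0,0],[0,1,0,0,0,0],[0,1,0,0,0,0]]]}}

```text
time: 3.1
position: [0.4164, 0.0016, 0.4048]
tool_rot: [0.998, 0.06, -0.0, 0.0]
ft_force: [0.3, -0.1, 0.5]
grip_width: 0.0404
```

Call:
{"api": "drive_tool", "payload": {"plan": [[[0,1,0,0,0,0],[0,1,0,0,0,0],[0,1,0,0,0,0],[0,1,0,0,0,0],[0,1,0,0,0,0],[0,1,0,0,0,0],[0,1,0,0,0,0],[0,1,0,0,0,0]]]}}

```text
time: 4.1
position: [0.4164, 0.2012, 0.4047]
tool_rot: [0.998, 0.06, -0.0, 0.0]
ft_force: [-0.5, -1.0, 0.4]
grip_width: 0.0402
```

Call:
{"api": "drive_tool", "payload": {"plan": [[[-0.06,0.68,0,0,0,0],[-0.06,0.68,0,0,0,0],[0,0,-1,0,0,0],[0,0,-1,0,0,0],[0,0,-1,0,0,0],[0,0,-1,0,0,0],[0,0,-1,0,0,0],[0,0,0,0,0,0]]]}}

```text
time: 5.1
position: [0.4138, 0.2345, 0.2784]
tool_rot: [0.998, 0.06, -0.002, 0.001]
ft_force: [0.1, 0.6, 0.4]
grip_width: 0.04
```

```bash
python3 - <<'E'
from h import *
z("scene",205,195,120,90,6,"pics/e1.png")
z("top",180,170,120,90,6,"pics/e2.png")
print(tip()[0])
E
```

```text
[0.41461444 0.23480491 0.11606226]
```

View pics/e1.png

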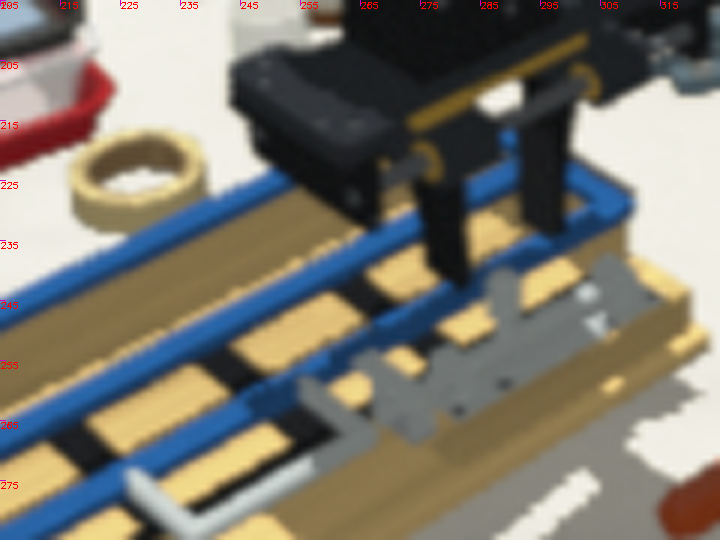

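View pics/e2.png

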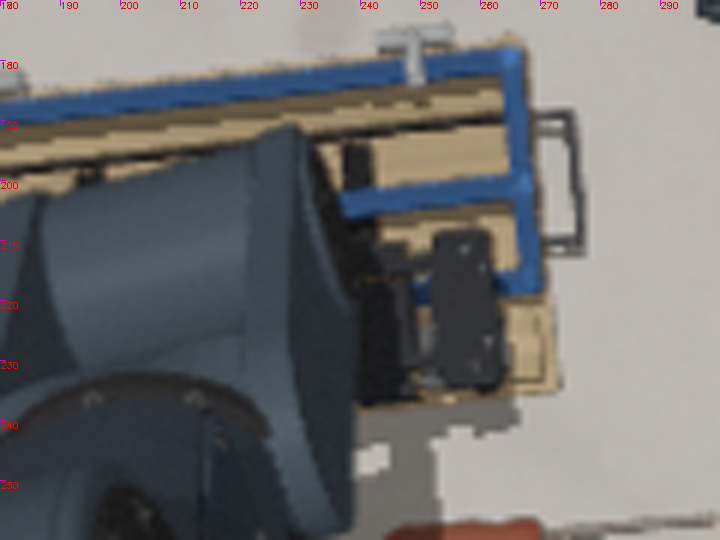

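```bash
python3 - <<'E'
from h import *
g,r=tip()
for dy in(-.02,.02): print(proj("scene",g+r.apply([0,dy,.018])), proj("scene",g+r.apply([-.0095,dy,.018])))
print(proj("scene",[g[0],g[1],.082]))
print(ray("scene",(288.8,241.5),.082))
print(ray("scene",(205+500/6,195+275/6),.082))
E
```

```text
[[279.99474876 238.96717473]] [[282.51121902 240.71452427]]
[[292.61880969 232.2181911 ]] [[295.14734642 233.87936726]]
[[286.61291159 240.81169521]]
[0.40909395 0.2320136  0.082     ]
[0.41202161 0.23145818 0.082     ]
```

Call:
{"api": "drive_tool", "payload": {"plan": [[[-0.12,-0.08,-0.72,0,0,0],[0,0,-0.72,0,0,0],[0,0,0,0,0,0]]]}}

```text
time: 5.58
position: [0.4115, 0.2328, 0.244]
tool_rot: [0.998, 0.06, -0.0, 0.0]
ft_force: [-0.2, -0.9, -0.0]
grip_width: 0.0403
```

Call:
{"api": "drive_tool", "payload": {"plan": [[[0,0,0,0,0,0],[0,0,0,0,0,0],[0,0,0,0,0,0],[0,0,0,0,0,0]]], "grip": 1}}

```text
time: 6.08
position: [0.4117, 0.2327, 0.2442]
tool_rot: [0.998, 0.06, 0.001, 0.0]
ft_force: [1.2, -1.2, 4.3]
grip_width: 0.0132
```

Call:
{"api": "drive_tool", "payload": {"plan": [[[0.065,-0.51,0,0,0,0],[0.065,-0.51,0,0,0,0],[0.065,-0.51,0,0,0,0],[0,0,0,0,0,0],[0,0,0,0,0,0]]]}}

```text
time: 6.7
position: [0.4162, 0.1958, 0.2442]
tool_rot: [0.998, 0.058, 0.001, -0.002]
ft_force: [-2.6, 13.9, 4.4]
grip_width: 0.0135
```

Call:
{"api": "drive_tool", "payload": {"plan": [[[0,0.04,0,0,0,0],[0,0,0,0,0,0],[0,0,0,0,0,0],[0,0,1,0,0,0],[0,0,1,0,0,0],[0,0,1,0,0,0]]], "grip": 0.54}}

```text
time: 7.45
position: [0.4162, 0.195, 0.3192]
tool_rot: [0.998, 0.06, -0.0, 0.0]
ft_force: [0.5, 0.7, 0.0]
grip_width: 0.0402
```

```bash
python3 - <<'E'
from h import *
z("scene",165,195,160,110,5,"pics/e3.png")
g=tip()[0];print(g,np.array([.3865,.3507,.053])-g)
E
```

```text
[0.41778698 0.19546788 0.15781246] [-0.03128698  0.15523212 -0.10481246]
```

View pics/e3.png

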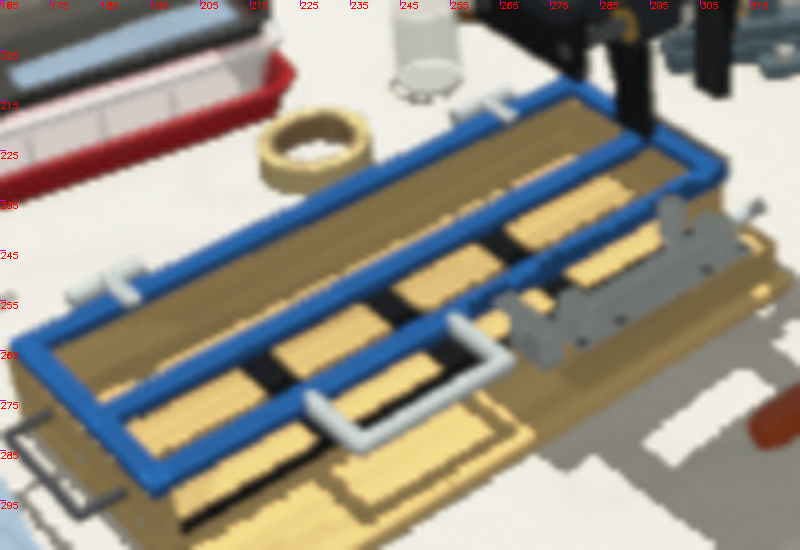

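```bash
python3 - <<'E'
from h import *
o=robot.get_obs();print(o["q"].round(3))
for px,zz in(((165+365/5-.4,195+437/5-.4),.053),((165+500/5-.4,195+362/5-.4),.053)): print(ray("scene",px,zz))
E
```

```text
[ 0.195  0.446  1.92  -0.     0.771  1.646]
[0.38546323 0.38552572 0.053     ]
[0.39305942 0.31167343 0.053     ]
```

Call:
{"api": "drive_tool", "payload": {"plan": [[[-0.08,0.412,0,0,0,1],[-0.08,0.412,0,0,0,1],[-0.08,0.412,0,0,0,1],[-0.08,0.412,0,0,0,1],[-0.08,0.412,0,0,0,1],[-0.08,0.412,0,0,0,1],[-0.08,0.412,0,0,0,1],[-0.08,0.412,0,0,0,1]]], "grip": 0.69}}

```text
time: 8.5
position: [0.4002, 0.2778, 0.3182]
tool_rot: [0.887, 0.462, -0.001, 0.0]
ft_force: [-0.1, 0.6, -0.2]
grip_width: 0.0271
```

Call:
{"api": "drive_tool", "payload": {"plan": [[[-0.08,0.412,0,0,0,1],[-0.08,0.412,0,0,0,1],[-0.08,0.412,0,0,0,1],[-0.08,0.412,0,0,0,1],[-0.08,0.412,0,0,0,1],[-0.08,0.412,0,0,0,1],[-0.08,0.412,0,0,0,1],[0,0,-1,0,0,0]]]}}

```text
time: 9.5
position: [0.387, 0.3507, 0.2944]
tool_rot: [0.663, 0.749, 0.002, 0.001]
ft_force: [-0.0, -0.4, -0.2]
grip_width: 0.0271
```

```bash
python3 - <<'E'
from h import *
z("scene",185,195,120,100,6,"pics/e4.png")
g,r=tip();print(g,r.as_matrix().round(3))
for P in([0,.014,.018],[0,-.014,.018],[-.0095,.014,.018],[.0095,.014,.018]):print(proj("scene",g+r.apply(P)))
E
```

```text
[0.38514365 0.34914353 0.12677223] [[-0.12   0.993 -0.003]
 [ 0.993  0.12  -0.002]
 [-0.002 -0.004 -1.   ]]
[[246.43096688 253.54597843]]
[[253.84862617 259.42002533]]
[[249.94285323 251.68377623]]
[[242.87160142 255.43335677]]
```

View pics/e4.png

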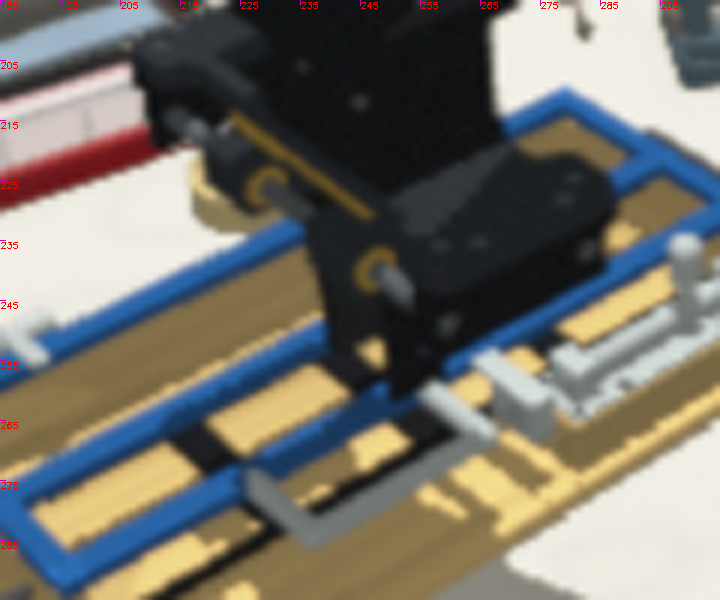

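Call:
{"api": "drive_tool", "payload": {"plan": [[[0,0,-0.9,0,0,0],[0,0,-0.9,0,0,0],[0,0,-0.5,0,0,0],[0,0,-0.25,0,0,0],[0,0,-0.2,0,0,0],[0,0,0,0,0,0]]], "grip": 0.74}}

```text
time: 10.3
position: [0.3864, 0.35, 0.2251]
tool_rot: [0.663, 0.748, 0.0, 0.0]
ft_force: [-0.6, 0.3, 0.7]
grip_width: 0.0225
```

Call:
{"api": "drive_tool", "payload": {"plan": [[[0,0,0,0,0,0],[0,0,0,0,0,0],[0,0,0,0,0,0]]], "grip": 1, "force": 20}}

```text
time: 10.68
position: [0.3863, 0.3501, 0.2254]
tool_rot: [0.663, 0.748, 0.0, 0.0]
ft_force: [-0.1, 0.1, 2.1]
grip_width: 0.0092
```

```bash
python3 - <<'E'
from h import *
z("scene",185,195,120,100,6,"pics/e5.png")
g,r=tip();print(g,robot.get_obs()["ft_force"])
E
```

```text
[0.38632429 0.35012178 0.06138951] [-0.13075539 -0.56269318  1.98094207]
```

View pics/e5.png

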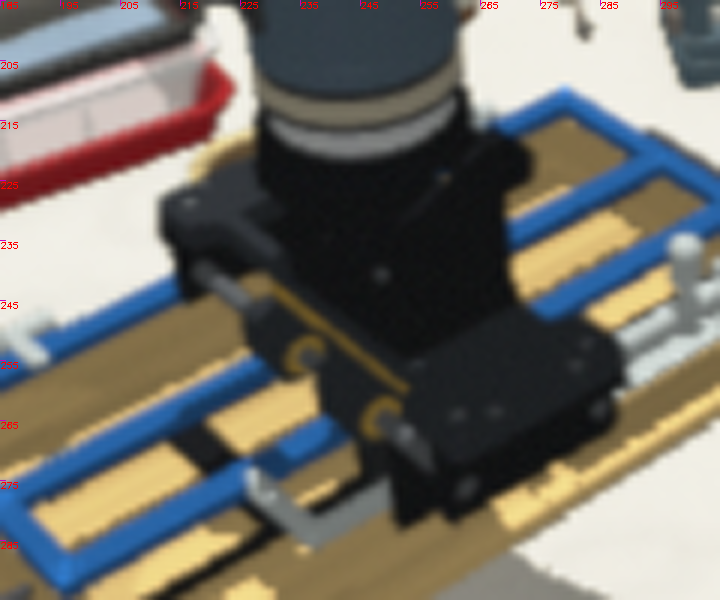

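```bash
python3 - <<'E'
import numpy as np
t=np.linspace(0,1.6,17);x=-.184*np.cos(t);z=.184*np.sin(t)
dx=np.diff(x)/.025;dz=np.diff(z)/.025
for a,b in zip(dx,dz):print([round(a*.9923,2),round(a*.1242,2),round(b,2)])
E
```

```text
[np.float64(0.04), np.float64(0.0), np.float64(0.73)]
[np.float64(0.11), np.float64(0.01), np.float64(0.73)]
[np.float64(0.18), np.float64(0.02), np.float64(0.71)]
[np.float64(0.25), np.float64(0.03), np.float64(0.69)]
[np.float64(0.32), np.float64(0.04), np.float64(0.66)]
[np.float64(0.38), np.float64(0.05), np.float64(0.63)]
[np.float64(0.44), np.float64(0.06), np.float64(0.59)]
[np.float64(0.5), np.float64(0.06), np.float64(0.54)]
[np.float64(0.55), np.float64(0.07), np.float64(0.49)]
[np.float64(0.59), np.float64(0.07), np.float64(0.43)]
[np.float64(0.63), np.float64(0.08), np.float64(0.37)]
[np.float64(0.67), np.float64(0.08), np.float64(0.3)]
[np.float64(0.69), np.float64(0.09), np.float64(0.23)]
[np.float64(0.71), np.float64(0.09), np.float64(0.16)]
[np.float64(0.72), np.float64(0.09), np.float64(0.09)]
[np.float64(0.73), np.float64(0.09), np.float64(0.02)]
```

Call:
{"api": "drive_tool", "payload": {"plan": [[[0.04,0,0.73,0,0,0],[0.11,0.01,0.73,0,0,0],[0.18,0.02,0.71,0,0,0],[0.25,0.03,0.69,0,0,0],[0.32,0.04,0.66,0,0,0],[0.38,0.05,0.63,0,0,0],[0,0,0,0,0,0]]], "force": 30}}

```text
time: 11.6
position: [0.4172, 0.3538, 0.3292]
tool_rot: [0.664, 0.748, -0.001, -0.001]
ft_force: [-5.1, 1.6, 2.4]
grip_width: 0.0085
```

Call:
{"api": "drive_tool", "payload": {"plan": [[[0.44,0.06,0.59,0,0,0],[0.5,0.06,0.54,0,0,0],[0.55,0.07,0.49,0,0,0],[0.59,0.07,0.43,0,0,0],[0.63,0.08,0.37,0,0,0],[0,0,0,0,0,0]]]}}

```text
time: 12.35
position: [0.4847, 0.3624, 0.3916]
tool_rot: [0.663, 0.748, -0.001, -0.001]
ft_force: [-8.2, -1.0, 16.1]
grip_width: 0.0094
```

Call:
{"api": "drive_tool", "payload": {"plan": [[[0.67,0.08,0.3,0,0,0],[0.69,0.09,0.23,0,0,0],[0.71,0.09,0.16,0,0,0],[0.72,0.09,0.09,0,0,0],[0.73,0.09,0.02,0,0,0],[0,0,0,0,0,0],[0,0,0,0,0,0]]]}}

```text
time: 13.22
position: [0.5743, 0.3736, 0.4103]
tool_rot: [0.663, 0.748, 0.002, 0.001]
ft_force: [0.5, 2.4, 4.5]
grip_width: 0.0088
```

```bash
python3 - <<'E'
from h import *
im=camera("scene");cv2.imwrite("pics/f1.png",im[:,:,::-1])
print(tip()[0])
E
```

```text
[0.57477374 0.37389309 0.24631955]
```

View pics/f1.png

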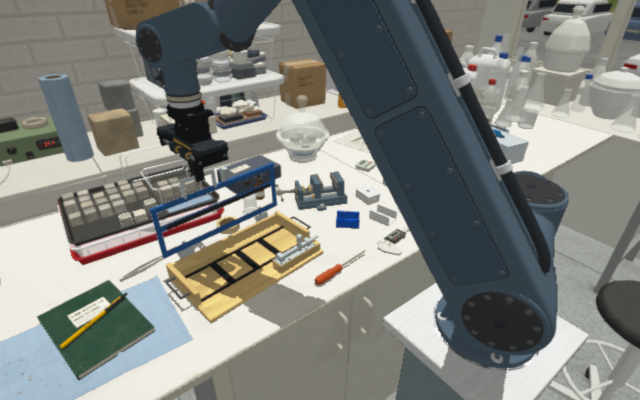

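Call:
{"api": "drive_tool", "payload": {"plan": [[[0,0,0,0,0,0],[0,0,0,0,0,0],[0,0,1,0,0,0],[0,0,1,0,0,0],[0,-1,0,0,0,-1],[0,-1,0,0,0,-1],[0,-1,0,0,0,-1],[0,-1,0,0,0,-1]]], "grip": 0.6}}

```text
time: 14.28
position: [0.5735, 0.2722, 0.4583]
tool_rot: [0.805, 0.593, -0.001, -0.0]
ft_force: [0.2, -0.5, -0.0]
grip_width: 0.0353
```

Call:
{"api": "drive_tool", "payload": {"plan": [[[-0.5,-1,0,0,0,-1],[-0.5,-1,0,0,0,-1],[-0.5,-1,0,0,0,-1],[-0.5,-1,0,0,0,-1],[-0.5,-1,0,0,0,-1],[-0.5,-1,0,0,0,-1],[-0.5,-1,0,0,0,-1],[-0.5,-1,0,0,0,-1]]], "grip": 0}}

```text
time: 15.28
position: [0.4729, 0.0724, 0.4586]
tool_rot: [0.977, 0.214, -0.001, 0.0]
ft_force: [0.5, 0.2, -0.2]
grip_width: 0.0867
```

```bash
python3 - <<'E'
from h import *
im=camera("top");cv2.imwrite("pics/f2.png",im[:,:,::-1]);z("top",150,165,130,85,6,"pics/f2c.png",im);z("top",295,170,120,80,6,"pics/f2d.png",im)
z("scene",155,180,160,130,5,"pics/f3.png")
g,r=tip();print(g,r.as_matrix()[:2,0])
E
```

```text
[0.47194497 0.07158552 0.29456829] [0.90835894 0.41817769]
```

View pics/f2c.png

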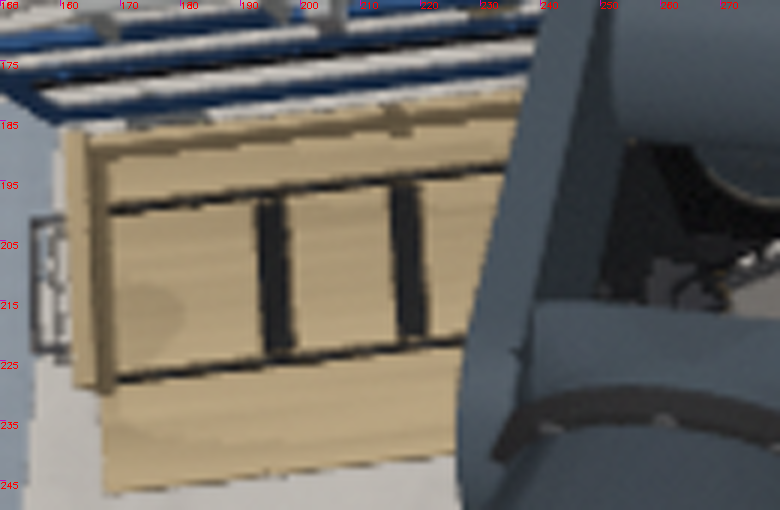

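View pics/f2d.png

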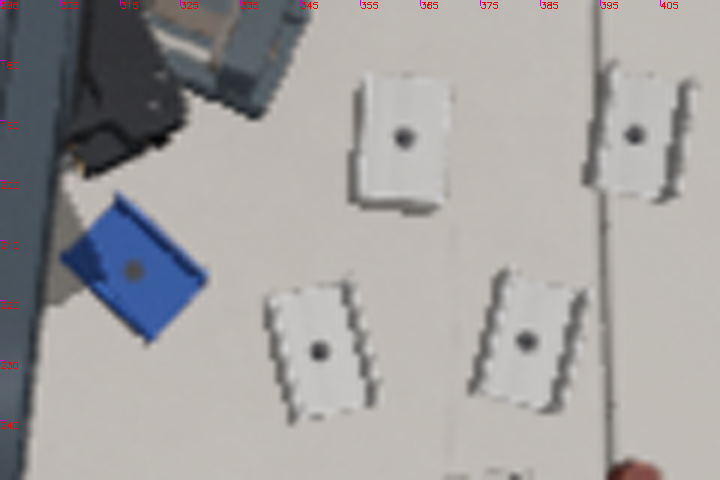

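View pics/f3.png

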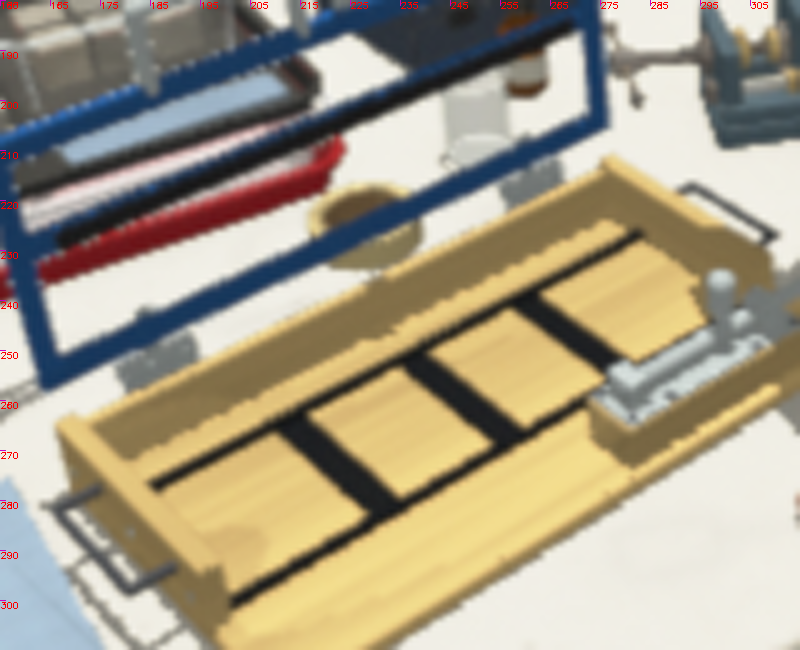

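```bash
cat > fit2.py <<'E'
from h import *
obs=[("top",(194.6,197.9),(.044,.073,.016)),("top",(195.9,223.3),(-.044,.073,.016)),("top",(217.1,195.1),(.044,0,.016)),("top",(218.1,220.9),(-.044,0,.016)),
("scene",(213.2,263.8),(.044,.073,.016)),("scene",(231.8,281),(-.044,.073,.016)),("scene",(238,250.8),(.044,0,.016)),("scene",(256,267.6),(-.044,0,.016)),("scene",(260,239.2),(.044,-.073,.016)),]
def f(p): return np.concatenate([proj(n,c2w(p,P))[0]-px for n,px,P in obs])
s=least_squares(f,[.48,.31,.12]);print(s.x,np.round(s.fun,2))
E
python3 fit2.py
```

```text
[0.48691018 0.31316677 0.10259289] [ 0.85 -0.13  0.37  0.83  0.55  0.74  0.68  1.19 -1.02 -0.78 -0.74 -0.05
 -1.02 -0.13  0.39 -0.51 -0.28  0.14]
```

Call:
{"api": "drive_tool", "payload": {"plan": [[[-0.215,-0.943,-0.3,0,0,-0.28],[-0.215,-0.943,-0.4,0,0,-0.28],[-0.215,-0.943,-0.5,0,0,-0.28],[-0.215,-0.943,-1,0,0,-0.28],[-0.215,-0.943,-1,0,0,-0.28],[-0.215,-0.943,-1,0,0,-0.28],[-0.215,-0.943,-1,0,0,-0.28],[-0.215,-0.943,-1,0,0,-0.28]]], "grip": 0}}

```text
time: 16.38
position: [0.4312, -0.1157, 0.3032]
tool_rot: [0.995, 0.1, 0.0, -0.0]
ft_force: [0.5, -0.3, 1.0]
grip_width: 0.087
```

```bash
python3 - <<'E'
from h import *
z("scene",330,150,130,110,6,"pics/g1.png")
g,r=tip();a=r.as_matrix()[:2,0];print(g,np.degrees(np.arctan2(a[1],a[0])))
E
```

```text
[ 0.42989069 -0.11727023  0.13691207] 11.380284919443952
```

View pics/g1.png

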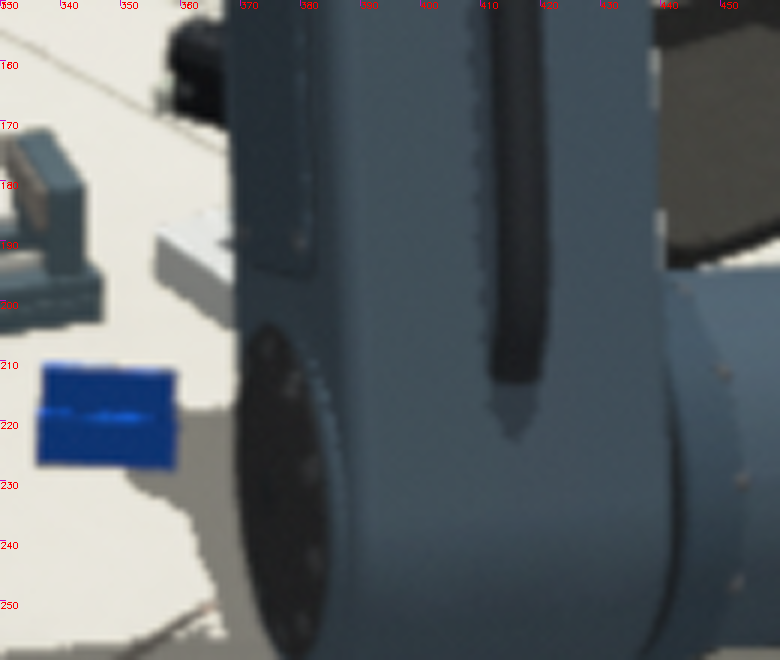

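Call:
{"api": "drive_tool", "payload": {"plan": [[[0,0,-1,0,0,0],[0,0,-1,0,0,0],[0,0,-1,0,0,0],[0,0,-0.8,0,0,0],[0,0,-0.4,0,0,0],[0,0,-0.2,0,0,0],[0,0,0,0,0,0]]]}}

```text
time: 17.3
position: [0.4312, -0.1153, 0.1943]
tool_rot: [0.995, 0.1, 0.0, 0.0]
ft_force: [-0.7, 0.1, 0.1]
grip_width: 0.087
```

Call:
{"api": "drive_tool", "payload": {"plan": [[[0,0,0,0,0,0],[0,0,0,0,0,0],[0,0,0,0,0,0],[0,0,0,0,0,0],[0,0,0,0,0,0]]], "grip": 1, "force": 25}}

```text
time: 17.92
position: [0.4312, -0.1156, 0.1944]
tool_rot: [0.995, 0.1, 0.0, 0.0]
ft_force: [0.2, -0.5, 1.3]
grip_width: 0.0479
```

```bash
python3 - <<'E'
from h import *
g,r=tip();a=r.as_matrix()[:2,0];print(g,np.degrees(np.arctan2(a[1],a[0])),robot.get_obs()["grip_width"])
E
```

```text
[ 0.43138161 -0.11567857  0.03039374] 11.45056709494309 0.04794796597456942
```

Call:
{"api": "drive_tool", "payload": {"plan": [[[0,0,0.5,0,0,0],[0,0,1,0,0,0],[0,0,1,0,0,0],[0,0,1,0,0,0],[0,0.5,0.5,0,0,-0.1],[0.1,1,0,0,0,-0.2],[0.1,1,0,0,0,-0.2],[0.1,1,0,0,0,-0.23]]], "force": 40}}

```text
time: 18.92
position: [0.4379, -0.0263, 0.2942]
tool_rot: [0.998, 0.061, -0.001, -0.0]
ft_force: [0.5, 1.1, -0.8]
grip_width: 0.0475
```

Call:
{"api": "drive_tool", "payload": {"plan": [[[0.1,1,0,0,0,0],[0.1,1,0,0,0,0],[0.1,1,0,0,0,0],[0.1,1,0,0,0,0],[0.1,1,0,0,0,0],[0.1,1,0,0,0,0],[0.1,1,0,0,0,0],[0.1,1,0,0,0,0]]]}}

```text
time: 19.92
position: [0.4575, 0.1736, 0.294]
tool_rot: [0.998, 0.062, -0.001, -0.0]
ft_force: [0.8, 0.1, -0.8]
grip_width: 0.0481
```

Call:
{"api": "drive_tool", "payload": {"plan": [[[0.1,1,0,0,0,0],[0.1,1,0,0,0,0],[0.1,1,0,0,0,0],[0.1,1,0,0,0,0],[0.1,1,0,0,0,0],[0.1,1,0,0,0,0],[0.09,1,0,0,0,0],[0,1,0,0,0,0]]]}}

```text
time: 20.92
position: [0.4746, 0.3733, 0.2937]
tool_rot: [0.998, 0.062, -0.001, 0.0]
ft_force: [0.8, 0.2, -1.4]
grip_width: 0.0477
```

```bash
python3 - <<'E'
from h import *
g,r=tip();a=r.as_matrix()[:2,0];print(g,np.degrees(np.arctan2(a[1],a[0])),robot.get_obs()["grip_width"])
im=camera("scene");cv2.imwrite("pics/g2.png",im[:,:,::-1])
E
```

```text
[0.47418928 0.37313622 0.12966418] 7.071335255554556 0.04772218023025804
```

View pics/g2.png

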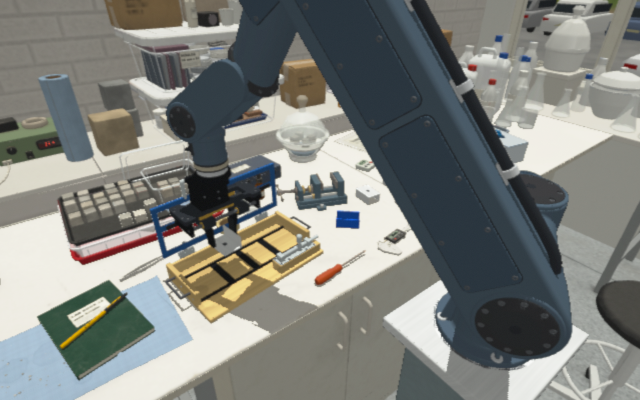

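```bash
python3 - <<'E'
from h import *
z("scene",160,180,150,130,5,"pics/g3.png")
E
```

```text
(no output)
```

View pics/g3.png

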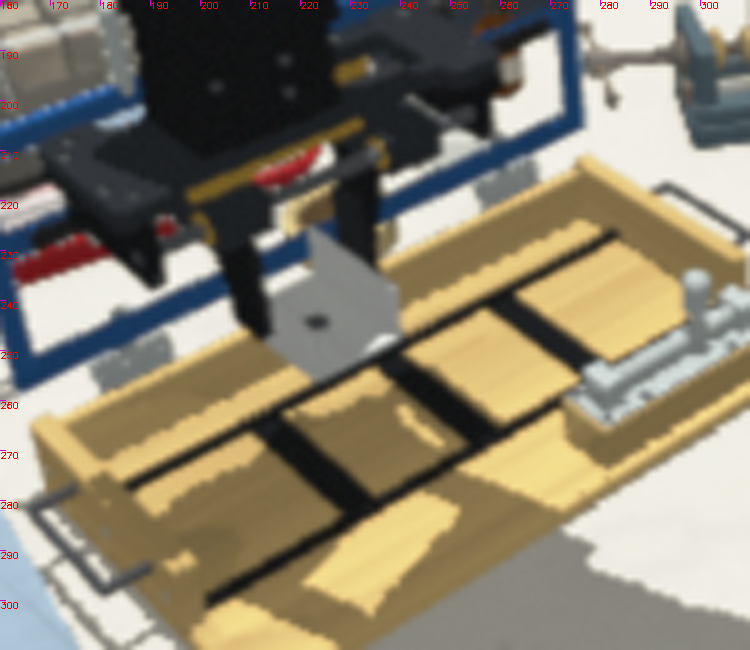

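```bash
cat > ov.py <<'E'
from h import *
import sys
def overlay(name,x0,y0,w,h,f,out,pitch=0,off=(0,0,-.015+.0),ret=False,gz=.030):
    g,r=tip()
    # coupon frame rel tool: x along tool x, pitch about tool y ; bottom at bench when grasp z=gz
    im=camera(name);o=cv2.resize(np.ascontiguousarray(im[y0:y0+h,x0:x0+w,::-1]),None,fx=f,fy=f,interpolation=cv2.INTER_CUBIC)
    Rt=r*R.from_euler('y',pitch)
    L,W,H=.035,.024,.03
    def pt(x,y,z): # z up in coupon from web bottom; tool z down
        v=np.array([x+off[0],y,gz-z])
        return g+Rt.apply(v)
    E=[]
    for y in(-W,W):
        q=[(-L,y,0),(L,y,0),(L,y,H),(-L,y,H)]
        E+=[(q[i],q[(i+1)%4]) for i in range(4)]
    for x in(-L,L):E.append(((x,-W,0),(x,W,0)))
    for a,b in E:
        pa,pb=proj(name,[pt(*a),pt(*b)])
        A=tuple(int(v) for v in ((pa-[x0,y0]+.5)*f));B=tuple(int(v) for v in ((pb-[x0,y0]+.5)*f))
        cv2.line(o,A,B,(0,255,0),1)
    cv2.imwrite(out,o)
if __name__=="__main__":
    overlay("scene",160,180,150,130,5,sys.argv[1],float(sys.argv[2]),(float(sys.argv[3]),0))
E
python3 ov.py pics/g4.png 0 -.002
```

```text
(no output)
```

View pics/g4.png

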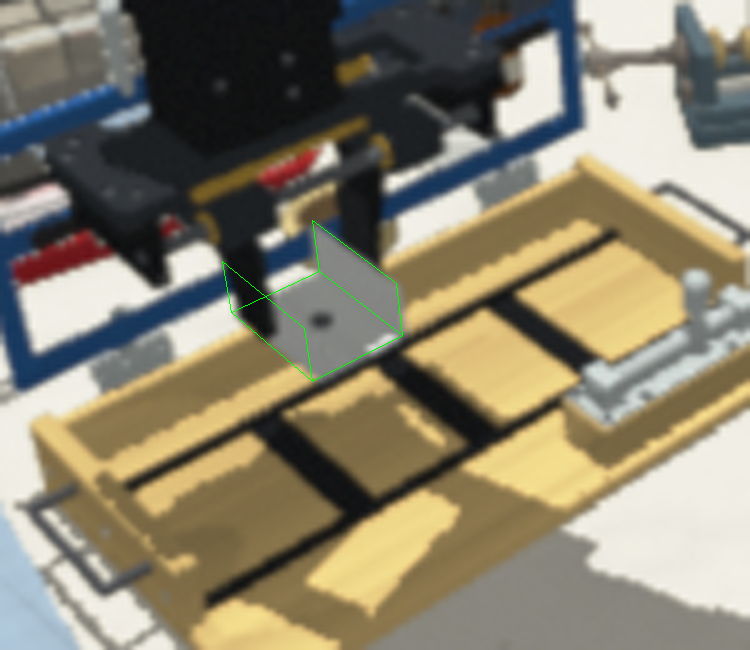

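Call:
{"api": "drive_tool", "payload": {"plan": [[[0.04,0.97,0,0,0,0],[0.03,0.97,0,0,0,0],[0,0,-0.6,0,0,0],[0,0,-0.6,0,0,0],[0,0,0,0,0,0]]]}}

```text
time: 21.7
position: [0.4766, 0.419, 0.2617]
tool_rot: [0.998, 0.061, -0.003, 0.002]
ft_force: [-0.4, -0.6, -1.1]
grip_width: 0.0482
```

```bash
sed -i 's/overlay("scene",160,180,150,130,5/overlay("scene",150,190,130,130,6/' ov.py; python3 ov.py pics/g5.png 0 -.002; python3 -c "
from h import *
print(tip()[0])"
```

```text
[0.47661134 0.4189921  0.09869987]
```

View pics/g5.png

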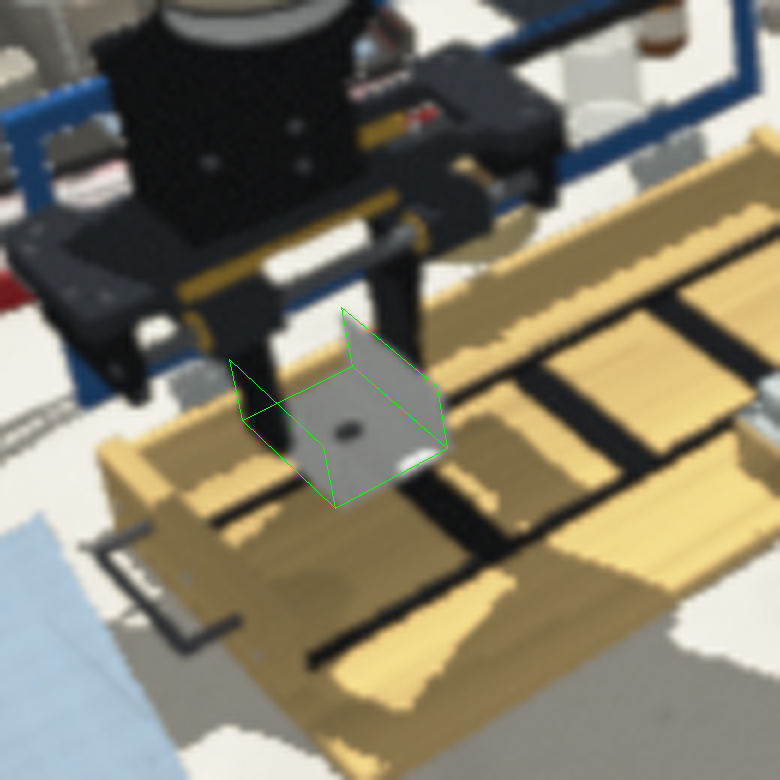

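Call:
{"api": "drive_tool", "payload": {"plan": [[[0,0.06,-0.7,0,0,0],[0,0,-0.7,0,0,0],[0,0,-0.5,0,0,0],[0,0,-0.3,0,0,0],[0,0,0,0,0,0]]]}}

```text
time: 22.38
position: [0.4773, 0.4221, 0.2084]
tool_rot: [0.998, 0.062, -0.001, 0.0]
ft_force: [0.2, -0.8, -1.8]
grip_width: 0.0478
```

```bash
python3 ov.py pics/g6.png 0 -.002; python3 -c "
from h import *
print(tip()[0],robot.get_obs()['ft_force'])"
```

```text
[0.47757159 0.42217662 0.04501877] [ 0.97912701 -0.45471482 -0.80908086]
```

View pics/g6.png

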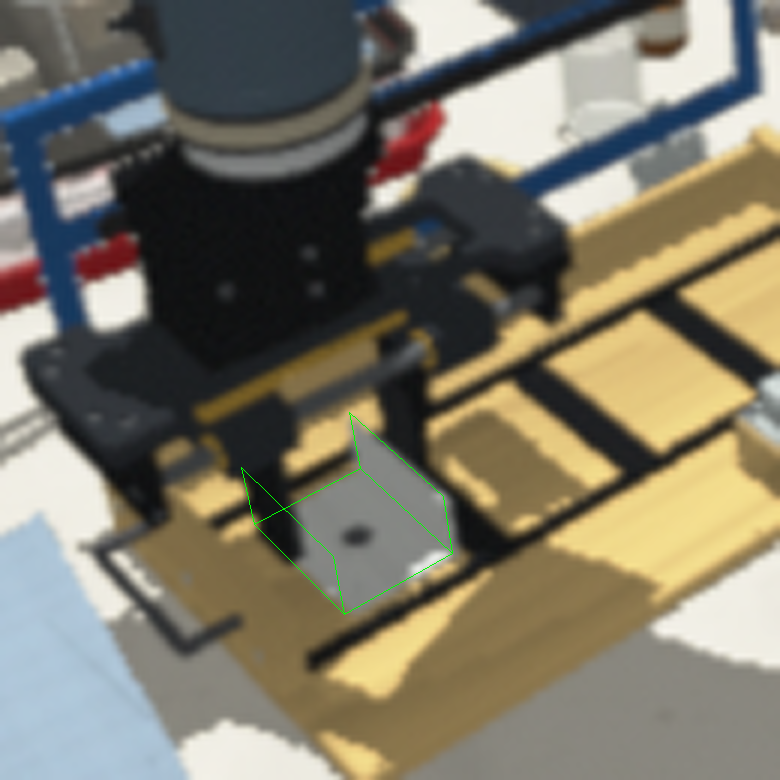

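Call:
{"api": "drive_tool", "payload": {"plan": [[[-0.03,-0.02,-0.1,0,0,0],[0,0,0,0,0,0]]]}}

```text
time: 22.68
position: [0.4767, 0.4217, 0.2071]
tool_rot: [0.998, 0.062, 0.0, -0.0]
ft_force: [0.4, -0.4, -1.4]
grip_width: 0.0478
```

Call:
{"api": "drive_tool", "payload": {"plan": [[[0,0,0,0,0,0],[0,0,0,0,0,0],[0,0,0,0,0,0],[0,0,0.5,0,0,0],[0,0,1,0,0,0],[0,0,1,0,0,0],[0,0,1,0,0,0],[0,0,1,0,0,0]]], "grip": 0.33}}

```text
time: 23.68
position: [0.4768, 0.4216, 0.3211]
tool_rot: [0.998, 0.062, 0.0, -0.0]
ft_force: [-0.1, -0.0, -0.3]
grip_width: 0.0585
```

```bash
python3 - <<'E'
from h import *
z("scene",150,190,130,130,6,"pics/g7.png")
print(tip()[0],robot.get_obs()['ft_force'])
E
```

```text
[0.47874134 0.42297294 0.1607055 ] [ 0.46333063 -0.22907442  1.89171568]
```

View pics/g7.png

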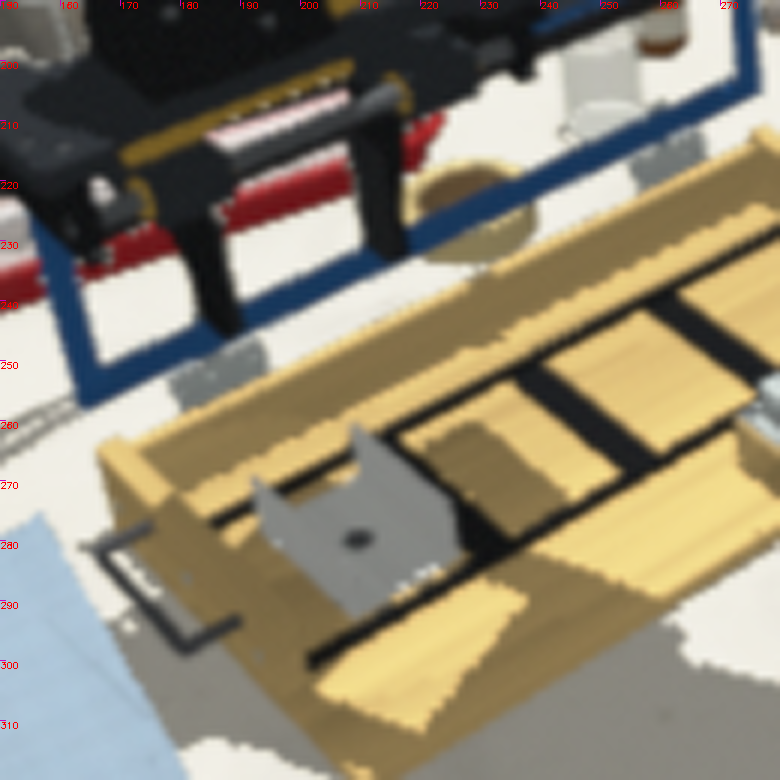

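Call:
{"api": "drive_tool", "payload": {"plan": [[[0,-1,0,0,0,-0.15],[0,-1,0,0,0,-0.15],[0,-1,0,0,0,-0.15],[0,-1,0,0,0,-0.15],[0,-1,0,0,0,-0.15],[0,-1,0,0,0,-0.15],[0,-1,0,0,0,-0.15],[0,-1,0,0,0,-0.15]]], "grip": 0}}

```text
time: 24.72
position: [0.4767, 0.2208, 0.3195]
tool_rot: [1.0, -0.001, 0.0, -0.0]
ft_force: [1.3, 0.4, 0.1]
grip_width: 0.0871
```

Call:
{"api": "drive_tool", "payload": {"plan": [[[0,-1,0,0,0,-0.15],[0,-1,0,0,0,-0.15],[0,-1,0,0,0,-0.15],[0,-1,0,0,0,-0.15],[0,-1,0,0,0,-0.15],[0,-1,0,0,0,-0.15],[0,-1,0,0,0,-0.15],[0,-1,0,0,0,-0.15]]]}}

```text
time: 25.72
position: [0.4768, 0.0208, 0.3196]
tool_rot: [0.998, -0.064, 0.0, 0.0]
ft_force: [-0.2, -0.7, 0.7]
grip_width: 0.0873
```

```bash
python3 - <<'E'
from h import *
im=camera("top");z("top",150,165,130,85,6,"pics/h1.png",im);z("top",335,170,90,90,8,"pics/h2.png",im)
g,r=tip();a=r.as_matrix()[:2,0];print(g,np.degrees(np.arctan2(a[1],a[0])))
E
```

```text
[0.4775096  0.01842237 0.15556833] -7.453724311763795
```

View pics/h1.png

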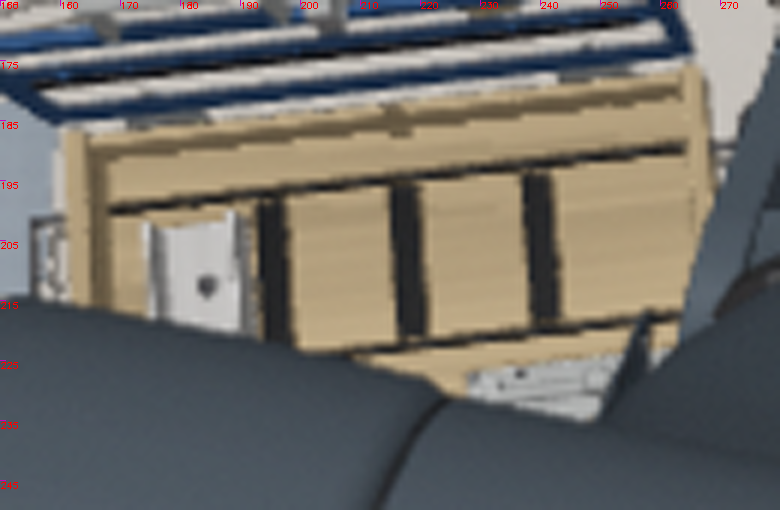

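View pics/h2.png

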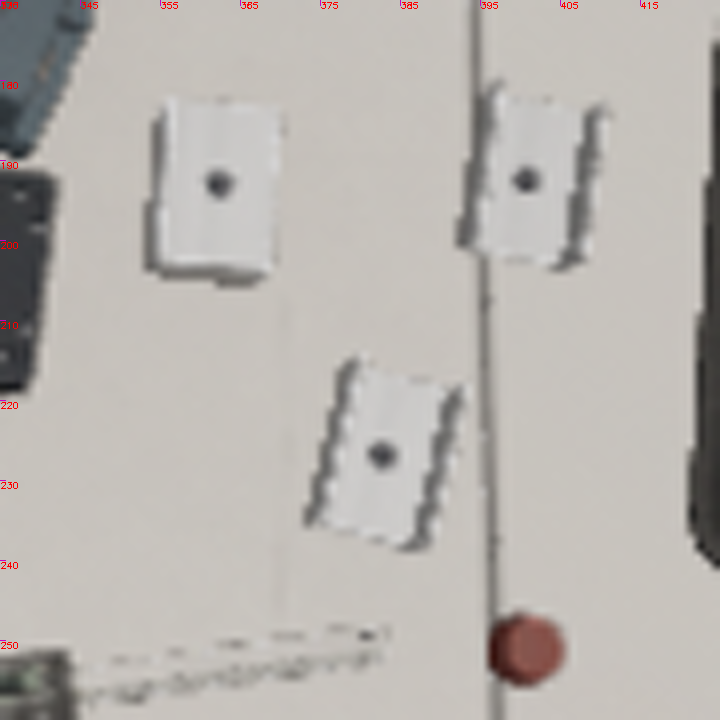

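```bash
cat >> h.py <<'E'
CP=(.4878,.3125,.124)
def w2c(w):
    d=np.array(w[:2])-CP[:2];c,s=np.cos(CP[2]),np.sin(CP[2]);return np.array([c*d[0]+s*d[1],-s*d[0]+c*d[1]])
E
python3 - <<'E'
from h import *
print(w2c(ray("top",(184.1,212.1),.015)), w2c(tip()[0]))
print(w2c(ray("top",(150+245/6-.4,165+250/6-.4),.042)),w2c(ray("top",(150+257/6-.4,165+250/6-.4),.016)))
E
```

```text
[0.0011067  0.11233239] [-0.04658363 -0.29054692]
[0.01290165 0.08284083] [0.01732532 0.08409191]
```

Call:
{"api": "drive_tool", "payload": {"plan": [[[-0.166,-1,0,0,0,-0.116],[-0.166,-1,0,0,0,-0.116],[-0.166,-1,0,0,0,-0.116],[-0.166,-1,0,0,0,-0.116],[-0.166,-1,0,0,0,-0.116],[-0.166,-1,0,0,0,-0.116],[-0.166,-1,0,0,0,-0.116],[-0.166,-1,0,0,0,-0.116]]]}}

```text
time: 26.78
position: [0.4435, -0.1789, 0.3195]
tool_rot: [0.994, -0.112, 0.0, 0.0]
ft_force: [0.1, -0.6, 0.6]
grip_width: 0.0869
```

Call:
{"api": "drive_tool", "payload": {"plan": [[[-0.166,-1,0,0,0,-0.116],[-0.166,-1,0,0,0,-0.116],[0,-0.04,-1,0,0,0],[0,0,-1,0,0,0],[0,0,-1,0,0,0],[0,0,0,0,0,0]]]}}

```text
time: 27.52
position: [0.4349, -0.2288, 0.2431]
tool_rot: [0.992, -0.124, -0.002, -0.001]
ft_force: [0.6, 0.7, 0.8]
grip_width: 0.0872
```

```bash
python3 - <<'E'
from h import *
g,r=tip();a=r.as_matrix()[:2,0];print(g,np.degrees(np.arctan2(a[1],a[0])))
z("top",335,170,90,90,6,"pics/h3.png")
E
```

```text
[ 0.4345029  -0.22843827  0.0790906 ] -14.288098386224227
```

View pics/h3.png

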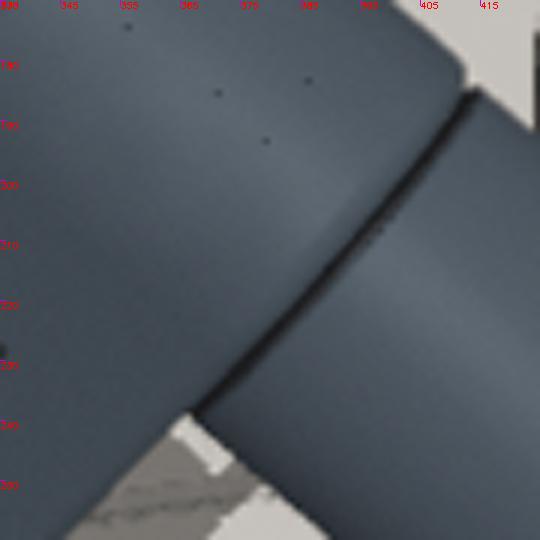

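Call:
{"api": "drive_tool", "payload": {"plan": [[[0.06,-0.12,-0.8,0,0,0],[0,0,-0.7,0,0,0],[0,0,-0.45,0,0,0],[0,0,0,0,0,0]]]}}

```text
time: 28.08
position: [0.4369, -0.2323, 0.1956]
tool_rot: [0.992, -0.124, -0.0, -0.0]
ft_force: [-0.2, 0.3, 0.5]
grip_width: 0.0873
```

Call:
{"api": "drive_tool", "payload": {"plan": [[[0,0,0,0,0,0],[0,0,0,0,0,0],[0,0,0,0,0,0],[0,0,0,0,0,0],[0,0,0,0,0,0]]], "grip": 1, "force": 40}}

```text
time: 28.7
position: [0.4369, -0.2326, 0.1957]
tool_rot: [0.992, -0.124, 0.0, 0.0]
ft_force: [-1.0, -1.3, 1.4]
grip_width: 0.0477
```

```bash
python3 - <<'E'
from h import *
g,r=tip();a=r.as_matrix()[:2,0];print(g,np.degrees(np.arctan2(a[1],a[0])))
E
```

```text
[ 0.43703895 -0.23276799  0.03169395] -14.276609737935749
```

Call:
{"api": "drive_tool", "payload": {"plan": [[[0,0,0.5,0,0,0],[0,0,1,0,0,0],[0,0,1,0,0,0],[0,0.2,1,0,0,0],[0.14,0.9,0.5,0,0,0.2],[0.14,1,0,0,0,0.2],[0.14,1,0,0,0,0.2],[0.14,1,0,0,0,0.2]]]}}

```text
time: 29.7
position: [0.4505, -0.1288, 0.2961]
tool_rot: [0.997, -0.083, 0.0, -0.0]
ft_force: [0.5, 0.2, -1.8]
grip_width: 0.0479
```

Call:
{"api": "drive_tool", "payload": {"plan": [[[0.14,1,0,0,0,0.21],[0.14,1,0,0,0,0.21],[0.14,1,0,0,0,0.21],[0.14,1,0,0,0,0.21],[0.14,1,0,0,0,0.21],[0.14,1,0,0,0,0.21],[0.14,1,0,0,0,0.21],[0.14,1,0,0,0,0.21]]]}}

```text
time: 30.7
position: [0.4784, 0.0711, 0.296]
tool_rot: [1.0, 0.006, -0.0, -0.0]
ft_force: [0.4, -0.3, -1.8]
grip_width: 0.0476
```

Call:
{"api": "drive_tool", "payload": {"plan": [[[0.16,1,0,0,0,0.21],[0.16,1,0,0,0,0.21],[0.16,1,0,0,0,0.21],[0.16,1,0,0,0,0.21],[0.16,1,0,0,0,0.2],[0.1,0.3,0,0,0,0],[0,0,-1,0,0,0],[0,0,0,0,0,0]]]}}

```text
time: 31.7
position: [0.5003, 0.2021, 0.2694]
tool_rot: [0.998, 0.059, -0.002, 0.0]
ft_force: [1.2, 0.4, -0.9]
grip_width: 0.0475
```

```bash
sed -i 's/overlay("scene",.*/overlay("scene",210,180,130,120,6,sys.argv[1],float(sys.argv[2]),(float(sys.argv[3]),0),gz=float(sys.argv[4]))/' ov.py; python3 ov.py pics/i1.png 0 -.001 .0317; python3 - <<'E'
from h import *
g,r=tip();a=r.as_matrix()[:2,0];print(g,np.degrees(np.arctan2(a[1],a[0])),w2c(g))
E
```

```text
[0.50033733 0.20195788 0.10615634] 6.794362570078384 [-0.00123105 -0.11124401]
```

View pics/i1.png

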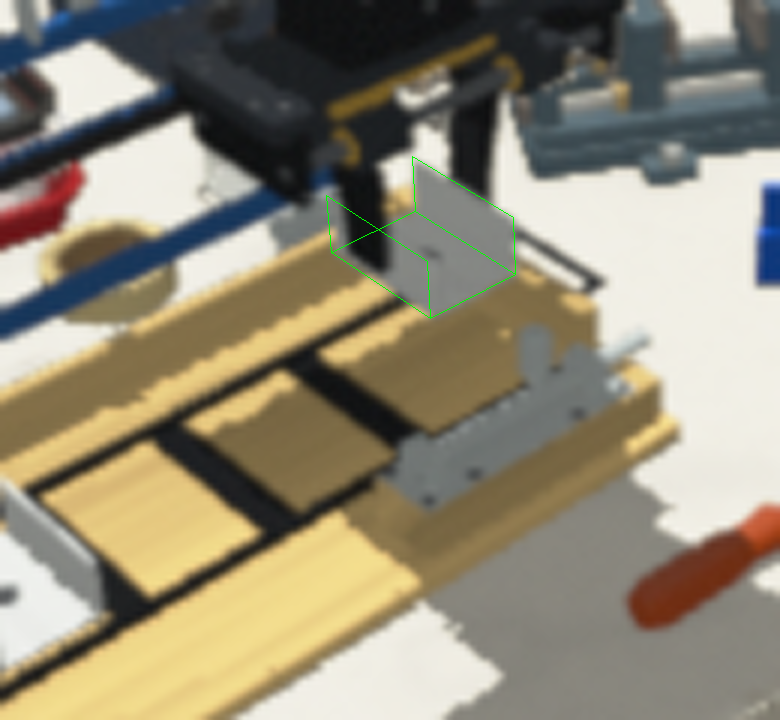

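Call:
{"api": "drive_tool", "payload": {"plan": [[[0.08,0.07,-0.8,0,0,0.05],[0,0,-0.7,0,0,0],[0,0,-0.6,0,0,0],[0,0,-0.32,0,0,0],[0,0,0,0,0,0],[0,0,0,0,0,0]]]}}

```text
time: 32.5
position: [0.5035, 0.2044, 0.2104]
tool_rot: [0.998, 0.062, 0.0, -0.0]
ft_force: [-0.6, -0.6, -0.4]
grip_width: 0.0479
```

```bash
python3 ov.py pics/i2.png 0 -.001 .0317; python3 - <<'E'
from h import *
g,r=tip();a=r.as_matrix()[:2,0];print(g,np.degrees(np.arctan2(a[1],a[0])),w2c(g))
E
```

```text
[0.50370412 0.20446337 0.04652029] 7.130426963740395 [ 0.00241977 -0.10917417]
```

View pics/i2.png

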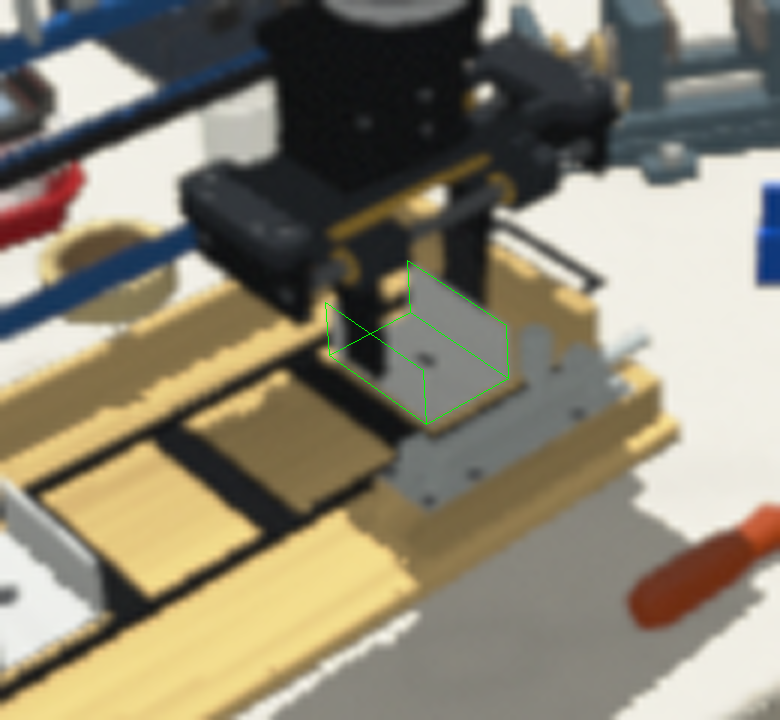

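Good. Lower the last 2–3 mm, release, rise and head for the third trough.

Call:
{"api": "drive_tool", "payload": {"plan": [[[-0.04,0,-0.11,0,0,0],[0,0,0,0,0,0]]]}}

```text
time: 32.8
position: [0.5026, 0.2045, 0.2077]
tool_rot: [0.998, 0.062, 0.001, -0.0]
ft_force: [0.6, 0.4, 0.9]
grip_width: 0.0476
```

Call:
{"api": "drive_tool", "payload": {"plan": [[[0,0,0,0,0,0],[0,0,0,0,0,0],[0,0,0,0,0,0],[0,0,0.5,0,0,0],[0,0,1,0,0,0],[0,0,1,0,0,0],[0,0,1,0,0,0],[0,0,1,0,0,0]]], "grip": 0.33}}

```text
time: 33.8
position: [0.5021, 0.2044, 0.3214]
tool_rot: [0.998, 0.062, 0.0, -0.0]
ft_force: [0.8, 0.2, -0.1]
grip_width: 0.0582
```

Call:
{"api": "drive_tool", "payload": {"plan": [[[0,-1,0,0,0,-0.18],[0,-1,0,0,0,-0.18],[0,-1,0,0,0,-0.18],[0,-1,0,0,0,-0.18],[0,-1,0,0,0,-0.18],[0,-1,0,0,0,-0.18],[0,-1,0,0,0,-0.18],[0,-1,0,0,0,-0.18]]], "grip": 0}}

```text
time: 34.8
position: [0.5021, 0.0036, 0.3206]
tool_rot: [1.0, -0.013, 0.0, 0.0]
ft_force: [1.2, 0.6, 0.5]
grip_width: 0.087
```

```bash
python3 - <<'E'
from h import *
im=camera("top");z("top",150,165,130,85,6,"pics/j1.png",im);z("top",335,170,90,90,8,"pics/j2.png",im)
im=camera("scene");z("scene",150,170,160,140,5,"pics/j3.png",im)
g,r=tip();a=r.as_matrix()[:2,0];print(g,np.degrees(np.arctan2(a[1],a[0])))
E
```

```text
[0.50284303 0.00243769 0.15658109] -1.679193920354209
```

View pics/j1.png

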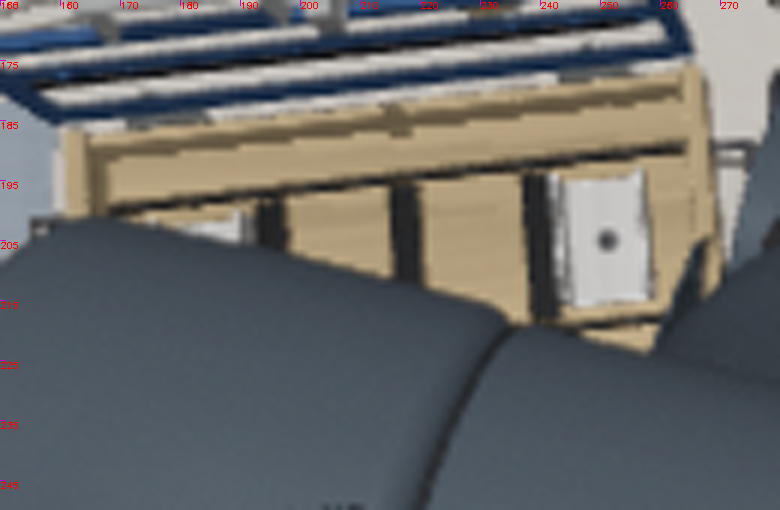

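View pics/j2.png

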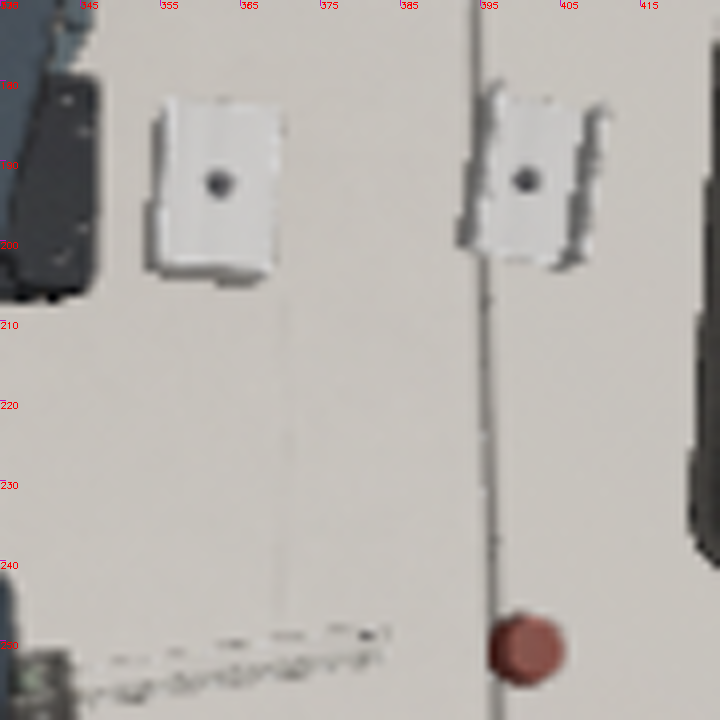

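View pics/j3.png

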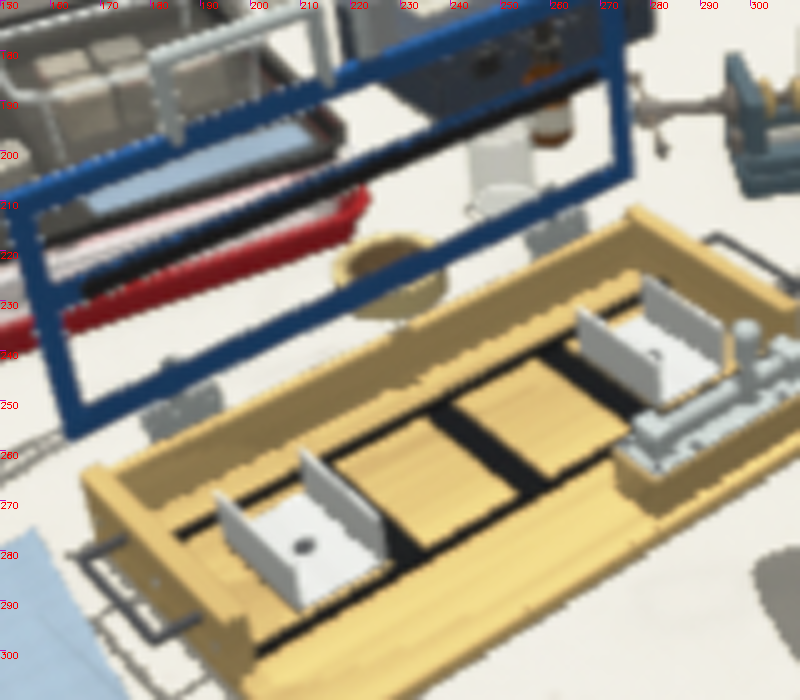

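```bash
python3 - <<'E'
from h import *
print(w2c(ray("top",(250.8,204.6),.015)))
for px in((150+528/6-.4,165+250/6-.4),(150+553/6-.4,165+250/6-.4)):print(w2c(ray("top",px,.016)))
# scene holes
for px in((150+305/5-.4,170+546/5-.4),(150+656/5-.4,170+355/5-.4)):print('sc',w2c(ray("scene",px,.015)))
E
```

```text
[ 0.0017185  -0.10662808]
[ 0.00080149 -0.06309804]
[-0.00072885 -0.07672987]
sc [-0.00204486  0.10529919]
sc [-0.00173886 -0.1121873 ]
```

```bash
python3 - <<'E'
from h import *
for c in((422.5,180),(422.5,195),(421.5,210)):
  for zz in(0,.03):print(ray("top",c,zz).round(4))
E
```

```text
[ 0.5986 -0.377   0.    ]
[ 0.5913 -0.3675  0.03  ]
[ 0.5457 -0.3745  0.    ]
[ 0.5398 -0.3651  0.03  ]
[ 0.4937 -0.3686  0.    ]
[ 0.489  -0.3593  0.03  ]
```

Call:
{"api": "drive_tool", "payload": {"plan": [[[0.172,-1,0,0,0,-0.133],[0.172,-1,0,0,0,-0.133],[0.172,-1,0,0,0,-0.133],[0.172,-1,0,0,0,-0.133],[0.172,-1,0,0,0,-0.133],[0.172,-1,0,0,0,-0.133],[0.172,-1,0,0,0,-0.133],[0.172,-1,0,0,0,-0.133]]], "grip": 0.24}}

```text
time: 35.9
position: [0.537, -0.1964, 0.32]
tool_rot: [0.998, -0.069, 0.0, -0.0]
ft_force: [-0.2, 0.6, -0.7]
grip_width: 0.066
```

Call:
{"api": "drive_tool", "payload": {"plan": [[[0.172,-1,0,0,0,-0.133],[0.172,-1,0,0,0,-0.133],[0.172,-1,0,0,0,-0.133],[0.172,-1,0,0,0,-0.133],[0,0,-1,0,0,0],[0,0,-0.8,0,0,0],[0,0,0,0,0,0]]]}}

```text
time: 36.78
position: [0.5533, -0.2961, 0.2729]
tool_rot: [0.995, -0.097, -0.002, -0.001]
ft_force: [-0.9, 0.5, 0.3]
grip_width: 0.0661
```

```bash
python3 - <<'E'
from h import *
g,r=tip();a=r.as_matrix()[:2,0];print(g,np.degrees(np.arctan2(a[1],a[0])))
im=camera("scene");cv2.imwrite("pics/k1.png",im[:,:,::-1])
im=camera("top");z("top",335,150,120,100,6,"pics/k2.png",im)
E
```

```text
[ 0.55278991 -0.29565013  0.10893496] -11.134623252532332
```

View pics/k1.png

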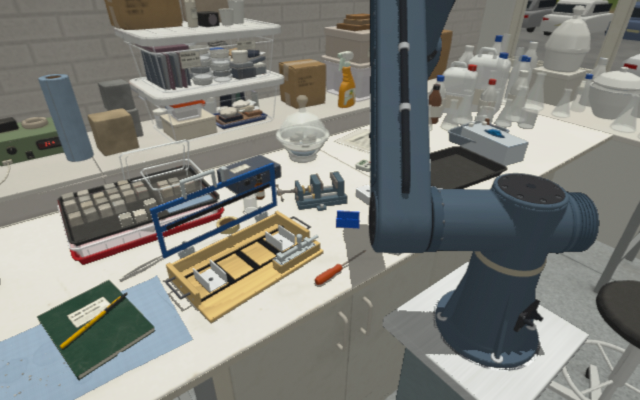

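View pics/k2.png

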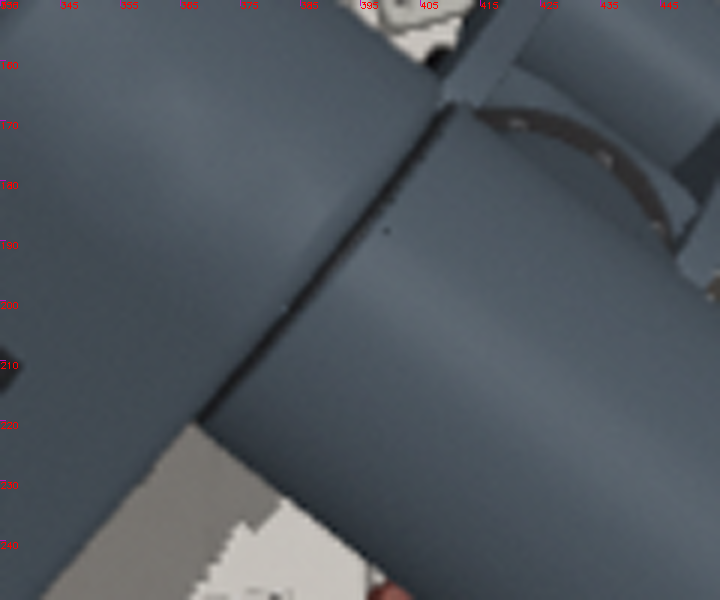

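Call:
{"api": "drive_tool", "payload": {"plan": [[[0.04,-0.05,-1,0,0,0],[0,0,-1,0,0,0],[0,0,-0.7,0,0,0],[0,0,-0.35,0,0,0],[0,0,0,0,0,0]]]}}

```text
time: 37.5
position: [0.555, -0.2969, 0.1984]
tool_rot: [0.995, -0.097, -0.0, -0.0]
ft_force: [0.5, 0.1, 0.4]
grip_width: 0.0662
```

Call:
{"api": "drive_tool", "payload": {"plan": [[[0,0,0,0,0,0],[0,0,0,0,0,0],[0,0,0,0,0,0],[0,0,0,0,0,0],[0,0,0,0,0,0]]], "grip": 1, "force": 40}}

```text
time: 38.12
position: [0.5552, -0.2973, 0.1993]
tool_rot: [0.995, -0.096, 0.001, 0.001]
ft_force: [-0.8, -1.3, 6.2]
grip_width: 0.0478
```

```bash
python3 - <<'E'
from h import *
g,r=tip();a=r.as_matrix()[:2,0];print(g,np.degrees(np.arctan2(a[1],a[0])))
E
```

```text
[ 0.5553986  -0.29755338  0.03532736] -11.072175237566315
```

Call:
{"api": "drive_tool", "payload": {"plan": [[[0,0,0.5,0,0,0],[0,0,1,0,0,0],[0,0,1,0,0,0],[0,0,1,0,0,0],[-0.11,0.85,0.5,0,0,0.1],[-0.11,1,0,0,0,0.12],[-0.11,1,0,0,0,0.12],[-0.11,1,0,0,0,0.12]]]}}

```text
time: 39.12
position: [0.5432, -0.1979, 0.2975]
tool_rot: [0.997, -0.072, -0.001, -0.001]
ft_force: [0.2, -0.3, -1.5]
grip_width: 0.0473
```

Call:
{"api": "drive_tool", "payload": {"plan": [[[-0.11,1,0,0,0,0.12],[-0.11,1,0,0,0,0.12],[-0.11,1,0,0,0,0.12],[-0.11,1,0,0,0,0.12],[-0.11,1,0,0,0,0.12],[-0.11,1,0,0,0,0.12],[-0.11,1,0,0,0,0.12],[-0.11,1,0,0,0,0.12]]]}}

```text
time: 40.12
position: [0.5214, 0.0011, 0.2983]
tool_rot: [1.0, -0.022, -0.0, -0.0]
ft_force: [-0.4, 0.4, -1.3]
grip_width: 0.0478
```

Call:
{"api": "drive_tool", "payload": {"plan": [[[-0.11,1,0,0,0,0.12],[-0.11,1,0,0,0,0.12],[-0.11,1,0,0,0,0.12],[-0.11,1,0,0,0,0.12],[-0.11,1,0,0,0,0.12],[-0.11,1,0,0,0,0.12],[-0.11,1,0,0,0,0.12],[-0.11,1,0,0,0,0.12]]]}}

```text
time: 41.12
position: [0.499, 0.201, 0.2983]
tool_rot: [1.0, 0.028, -0.0, 0.0]
ft_force: [1.4, -0.7, -1.5]
grip_width: 0.0475
```

Call:
{"api": "drive_tool", "payload": {"plan": [[[-0.11,1,0,0,0,0.12],[-0.11,1,0,0,0,0.12],[-0.11,1,0,0,0,0.12],[-0.11,1,0,0,0,0.12],[-0.11,1,0,0,0,0.09],[0,0.98,0,0,0,0],[0,0,0,0,0,0]]]}}

```text
time: 42.0
position: [0.4851, 0.3509, 0.2982]
tool_rot: [0.998, 0.059, 0.0, -0.0]
ft_force: [0.3, 0.5, -1.2]
grip_width: 0.0471
```

```bash
sed -i 's/overlay("scene",[0-9,]*,sys/overlay("scene",170,180,130,130,6,sys/' ov.py; python3 ov.py pics/l1.png 0 -.001 .0345; python3 - <<'E'
from h import *
g,r=tip();a=r.as_matrix()[:2,0];print(g,np.degrees(np.arctan2(a[1],a[0])),w2c(g),robot.get_obs()["grip_width"])
E
```

```text
[0.48499015 0.34972315 0.13409208] 6.752859447463098 [0.00181557 0.03728488] 0.04729265742101968
```

View pics/l1.png

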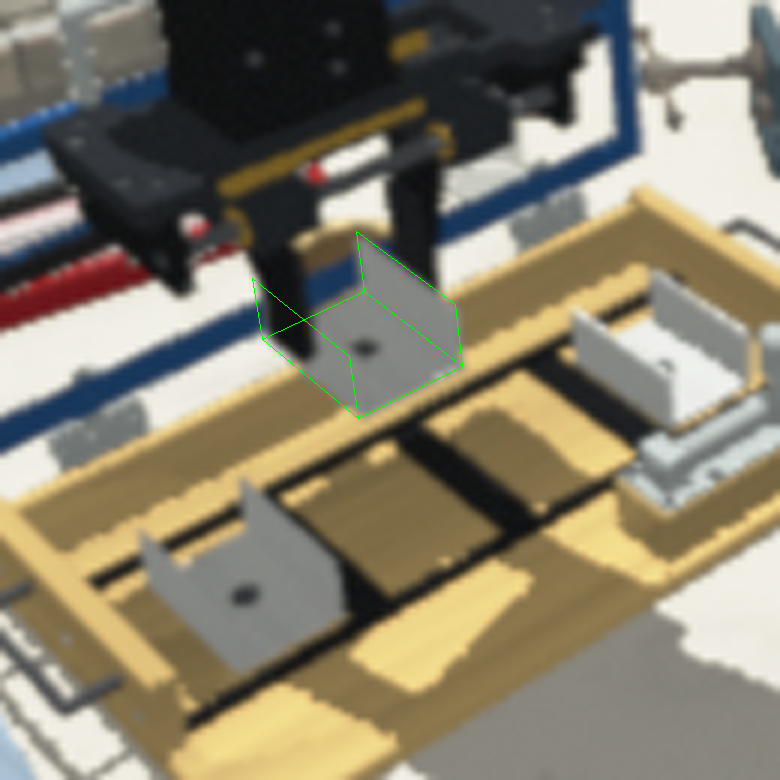

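Call:
{"api": "drive_tool", "payload": {"plan": [[[-0.03,-0.03,-0.8,0,0,0.05],[0,0,-0.8,0,0,0],[0,0,-0.8,0,0,0],[0,0,-0.6,0,0,0],[0,0,-0.35,0,0,0],[0,0,0,0,0,0]]]}}

```text
time: 42.8
position: [0.4853, 0.3479, 0.2142]
tool_rot: [0.998, 0.06, -0.001, 0.0]
ft_force: [-1.4, -0.8, -1.5]
grip_width: 0.0476
```

```bash
python3 ov.py pics/l2.png 0 -.001 .0345; python3 - <<'E'
from h import *
g,r=tip();a=r.as_matrix()[:2,0];print(g,np.degrees(np.arctan2(a[1],a[0])),w2c(g),robot.get_obs()["grip_width"])
E
```

```text
[0.48553265 0.34807521 0.05081409] 6.908047313893092 [0.00215009 0.03558249] 0.04779800714141001
```

View pics/l2.png

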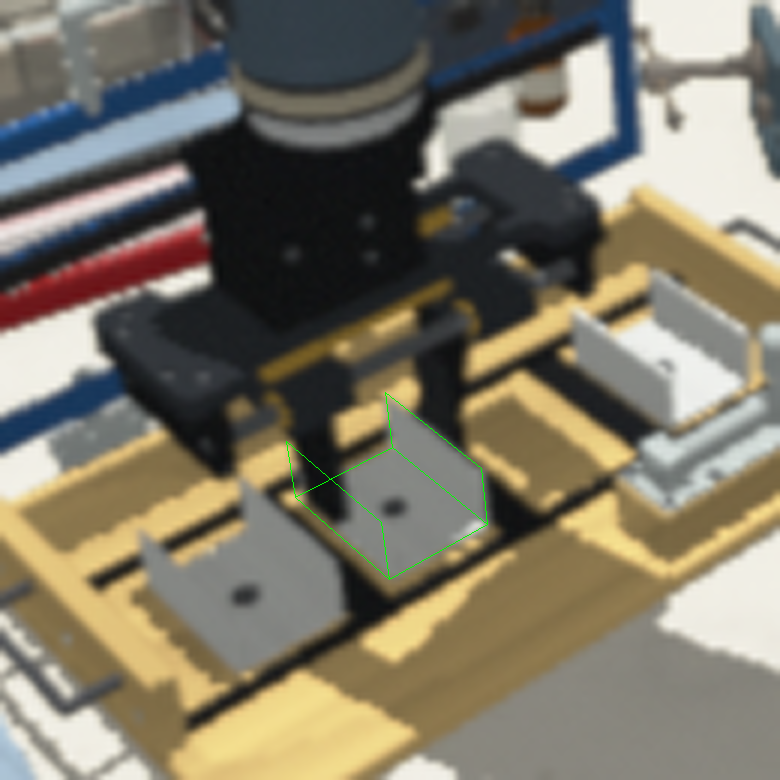

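Call:
{"api": "drive_tool", "payload": {"plan": [[[-0.03,0.02,-0.15,0,0,0],[0,0,0,0,0,0],[0,0,0,0,0,0]]]}}

```text
time: 43.22
position: [0.4848, 0.3488, 0.2114]
tool_rot: [0.998, 0.06, 0.0, -0.0]
ft_force: [-0.0, 0.6, -0.1]
grip_width: 0.0476
```

Call:
{"api": "drive_tool", "payload": {"plan": [[[0,0,0,0,0,0],[0,0,0,0,0,0],[0,0,0,0,0,0],[0,0,0.5,0,0,0],[0,0,1,0,0,0],[0,0,1,0,0,0],[0,0,1,0,0,0],[0,0,1,0,0,0]]], "grip": 0.34}}

```text
time: 44.22
position: [0.4846, 0.3486, 0.3253]
tool_rot: [0.998, 0.06, 0.0, -0.0]
ft_force: [-0.1, -1.0, -0.3]
grip_width: 0.0575
```

Call:
{"api": "drive_tool", "payload": {"plan": [[[0,-1,0,0,0,-0.1],[0,-1,0,0,0,-0.1],[0,-1,0,0,0,-0.1],[0,-1,0,0,0,-0.1],[0,-1,0,0,0,-0.1],[0,-1,0,0,0,-0.1],[0,-1,0,0,0,-0.1],[0,-1,0,0,0,-0.1]]], "grip": 0}}

```text
time: 45.22
position: [0.4846, 0.1478, 0.3244]
tool_rot: [1.0, 0.018, 0.001, -0.0]
ft_force: [0.1, -0.1, -0.3]
grip_width: 0.0868
```

Call:
{"api": "drive_tool", "payload": {"plan": [[[0.1,-1,0,0,0,-0.1],[0.1,-1,0,0,0,-0.1],[0.1,-1,0,0,0,-0.1],[0.1,-1,0,0,0,-0.1],[0.1,-1,0,0,0,-0.1],[0.1,-1,0,0,0,-0.1],[0,0,0,0,0,0]]]}}

```text
time: 46.1
position: [0.5001, -0.0027, 0.3243]
tool_rot: [1.0, -0.014, 0.001, 0.0]
ft_force: [-0.6, -0.3, 0.8]
grip_width: 0.0871
```

```bash
python3 - <<'E'
from h import *
im=camera("top");z("top",150,165,130,85,6,"pics/m1.png",im);z("top",335,150,120,110,6,"pics/m2.png",im)
im=camera("scene");z("scene",150,170,160,140,5,"pics/m3.png",im)
g,r=tip();a=r.as_matrix()[:2,0];print(g,np.degrees(np.arctan2(a[1],a[0])))
E
```

```text
[ 0.49954073 -0.00117389  0.15997946] -1.5206604498657876
```

View pics/m1.png

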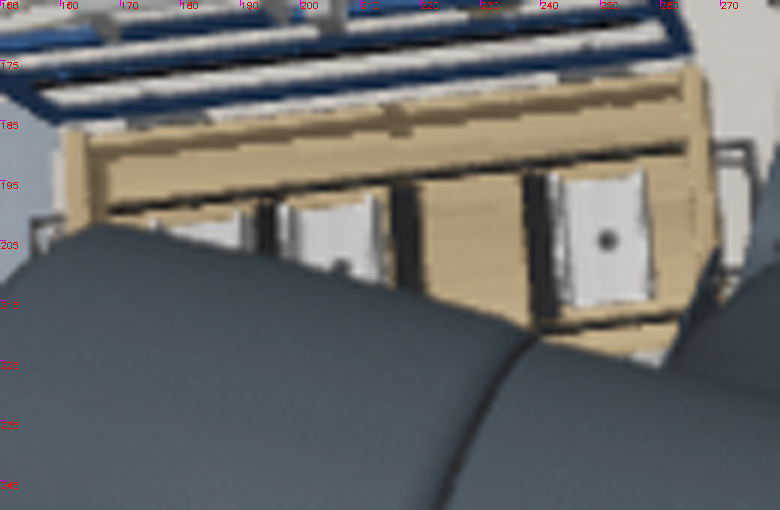

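View pics/m2.png

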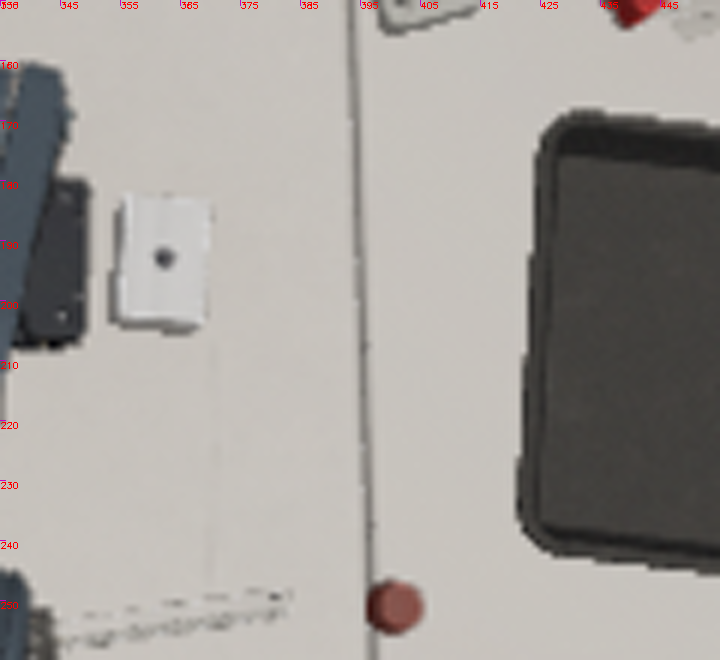

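View pics/m3.png

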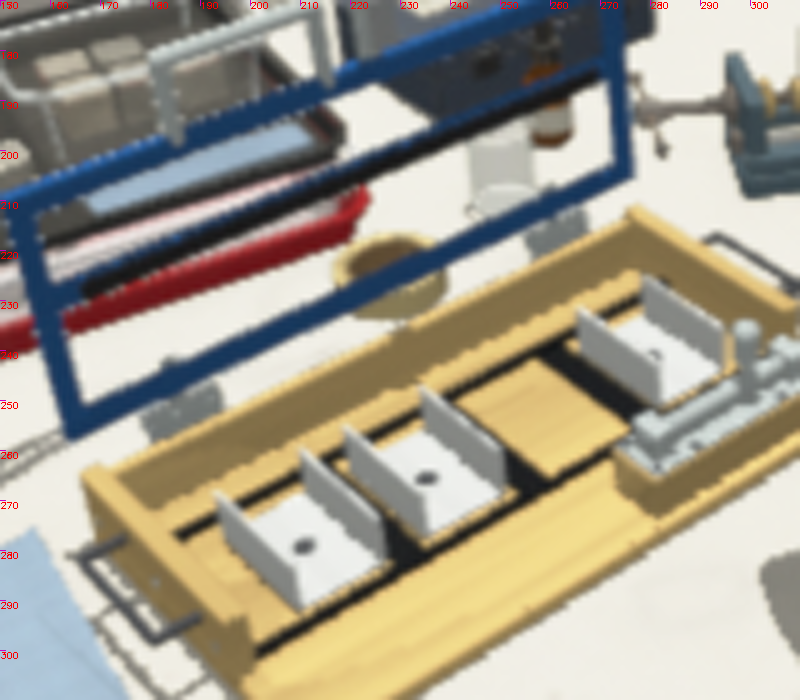

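```bash
python3 - <<'E'
from h import *
t=cv2.imread("pics/top0.png")[:,:,::-1];s=cv2.imread("pics/scene0.png")[:,:,::-1]
z("top",275,140,85,60,9,"pics/n1.png",t);z("scene",285,160,110,70,7,"pics/n2.png",s)
E
```

```text
(no output)
```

View pics/n1.png

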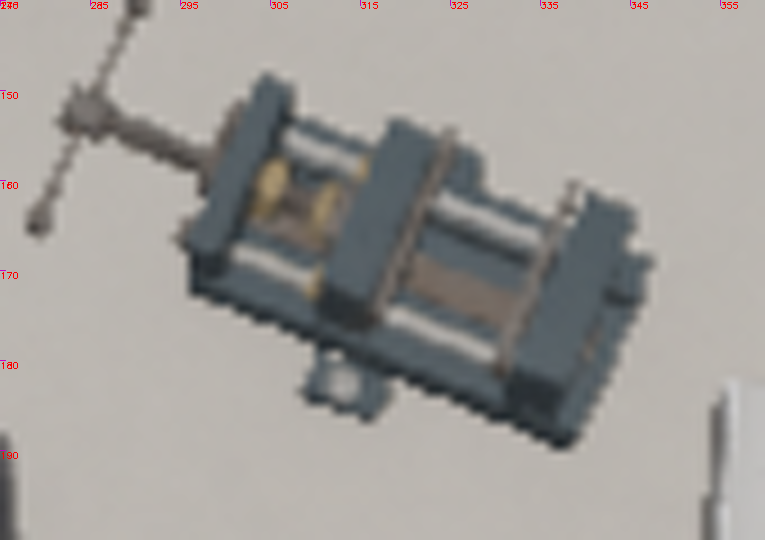

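View pics/n2.png

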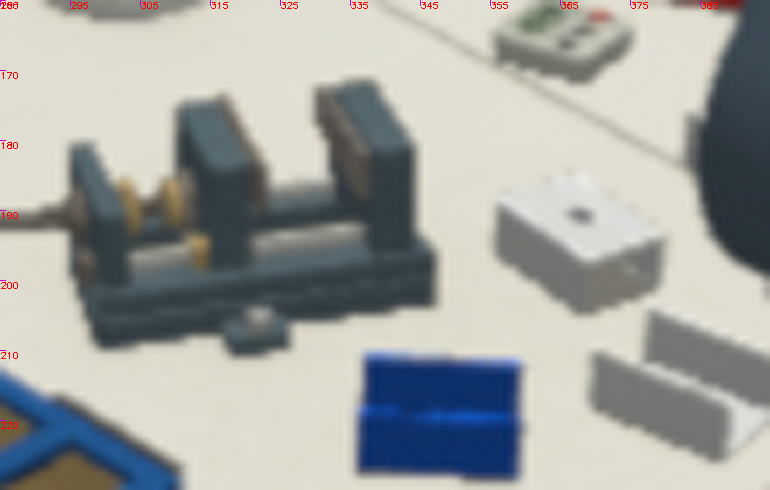

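```bash
python3 - <<'E'
from h import *
f=lambda P:np.r_[proj("top",P)[0]-(337,181.8),proj("scene",P)[0]-(343.4,180.7)]
s=least_squares(f,[.58,-.08,.05]);print(s.x,s.fun)
print(ray("top",(338,189),0),ray("top",(346,170),0.015))
E
```

```text
[ 0.56705458 -0.07571263  0.08476198] [ 0.3400223   0.35131486 -0.47600181 -0.08205601]
[ 0.5627909  -0.08450838  0.        ] [ 0.62619548 -0.11081623  0.015     ]
```

Call:
{"api": "drive_tool", "payload": {"plan": [[[0.12,-0.94,0,0,0,0.04],[0.12,-0.94,0,0,0,0.04],[0.12,-0.94,0,0,0,0.04],[0.12,-0.94,0,0,0,0.04],[0.12,-0.94,0,0,0,0.04],[0.12,-0.94,0,0,0,0.04],[0.12,-0.94,0,0,0,0.04],[0,0,0,0,0,0]]], "grip": 0.24}}

```text
time: 47.2
position: [0.5211, -0.1661, 0.3237]
tool_rot: [1.0, 0.001, 0.0, 0.0]
ft_force: [-0.2, 0.3, 0.2]
grip_width: 0.0665
```

Call:
{"api": "drive_tool", "payload": {"plan": [[[0,0,-1,0,0,0],[0,0,-1,0,0,0],[0,0,-0.6,0,0,0],[0,0,0,0,0,0]]]}}

```text
time: 47.7
position: [0.5203, -0.1647, 0.2576]
tool_rot: [1.0, 0.002, -0.001, -0.001]
ft_force: [-0.5, 0.1, 0.4]
grip_width: 0.0657
```

```bash
python3 - <<'E'
from h import *
g,r=tip();a=r.as_matrix()[:2,0];print(g,np.degrees(np.arctan2(a[1],a[0])))
im=camera("scene");z("scene",280,130,130,110,6,"pics/o1.png",im)
im=camera("top");z("top",310,130,110,100,6,"pics/o2.png",im)
E
```

```text
[ 0.51989474 -0.16445143  0.09361901] 0.25167618381488366
```

View pics/o1.png

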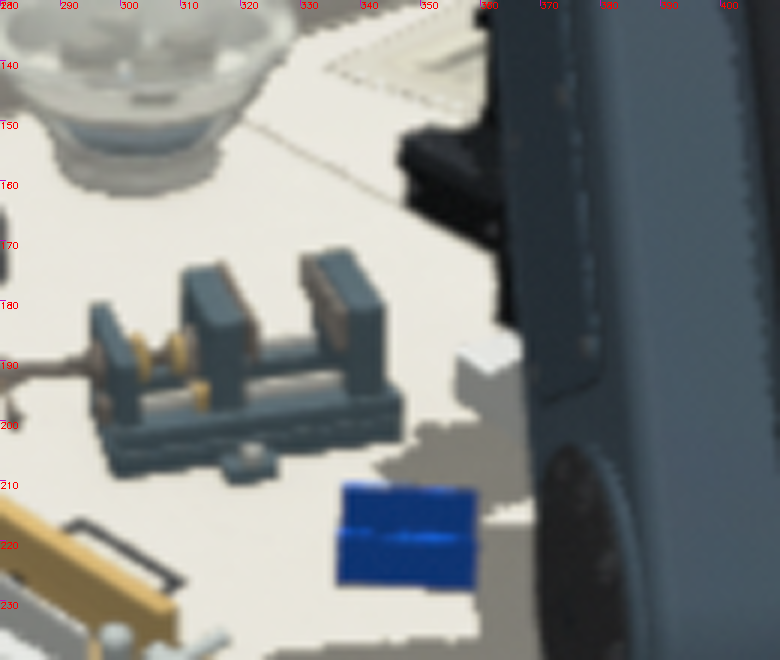

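View pics/o2.png

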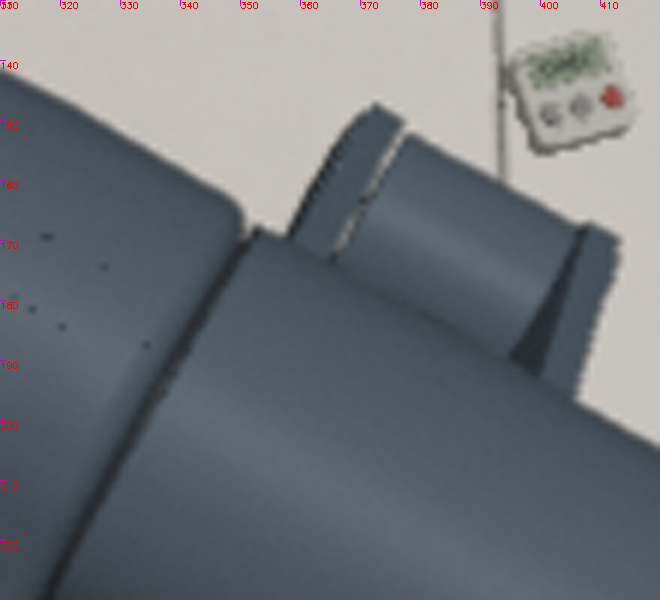

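Call:
{"api": "drive_tool", "payload": {"plan": [[[0,0,-0.9,0,0,0],[0,0,-0.8,0,0,0],[0,0,-0.5,0,0,0],[0,0,-0.2,0,0,0],[0,0,0,0,0,0]]]}}

```text
time: 48.42
position: [0.5208, -0.1659, 0.1987]
tool_rot: [1.0, 0.002, 0.0, 0.0]
ft_force: [-0.2, -0.1, 0.2]
grip_width: 0.0661
```

Call:
{"api": "drive_tool", "payload": {"plan": [[[0,0,0,0,0,0],[0,0,0,0,0,0],[0,0,0,0,0,0],[0,0,0,0,0,0]]], "grip": 1, "force": 15}}

```text
time: 48.92
position: [0.5206, -0.1657, 0.1989]
tool_rot: [1.0, 0.002, -0.0, -0.0]
ft_force: [-1.1, 0.9, 3.4]
grip_width: 0.0481
```

Gripped (48 mm). Drag it 55 mm toward the robot, release, re-centre.

Call:
{"api": "drive_tool", "payload": {"plan": [[[-0.5,0,0,0,0,0],[-0.6,0,0,0,0,0],[-0.6,0,0,0,0,0],[-0.5,0,0,0,0,0],[0,0,0,0,0,0]]]}}

```text
time: 49.55
position: [0.4639, -0.166, 0.1988]
tool_rot: [1.0, 0.002, -0.001, -0.0]
ft_force: [-1.1, -2.4, 8.5]
grip_width: 0.048
```

Call:
{"api": "drive_tool", "payload": {"plan": [[[0,0,0,0,0,0],[0,0,0,0,0,0],[0,0,0.3,0,0,0],[0,0,1,0,0,0],[0,0,1,0,0,0],[0,0.5,1,0,0,0],[0,1,0.5,0,0,0],[0,1,0,0,0,0]]], "grip": 0.24}}

```text
time: 50.55
position: [0.4657, -0.1028, 0.2948]
tool_rot: [1.0, 0.002, 0.001, 0.0]
ft_force: [0.4, 0.6, -0.1]
grip_width: 0.0659
```

Call:
{"api": "drive_tool", "payload": {"plan": [[[0,1,0,0,0,0],[0,1,0,0,0,0],[0,1,0,0,0,0],[0,1,0,0,0,0],[0,1,0,0,0,0],[0,0,0,0,0,0]]]}}

```text
time: 51.3
position: [0.465, 0.023, 0.2936]
tool_rot: [1.0, 0.003, -0.001, -0.0]
ft_force: [0.1, 0.3, 0.1]
grip_width: 0.0663
```

```bash
python3 - <<'E'
from h import *
g,r=tip();a=r.as_matrix()[:2,0];print(g,np.degrees(np.arctan2(a[1],a[0])))
im=camera("top");z("top",335,160,100,90,7,"pics/p1.png",im)
E
```

```text
[0.46483756 0.02305342 0.12963795] 0.3735468495536524
```

View pics/p1.png

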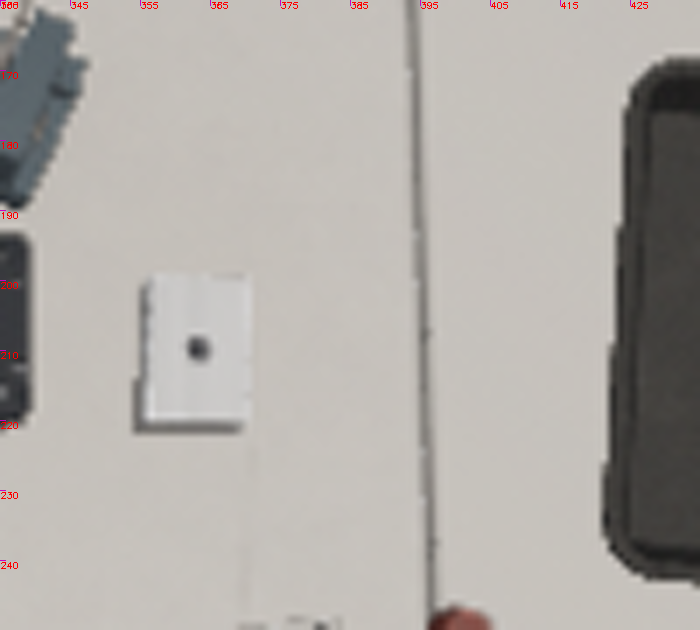

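```bash
python3 -c "
from h import *
print(ray('top',(363,209.4),.03))"
```

```text
[ 0.48869472 -0.16461376  0.03      ]
```

Call:
{"api": "drive_tool", "payload": {"plan": [[[0.12,-0.94,0,0,0,0],[0.12,-0.94,0,0,0,0],[0.12,-0.94,0,0,0,0],[0.12,-0.94,0,0,0,0],[0.12,-0.94,0,0,0,0],[0.12,-0.94,0,0,0,0],[0.12,-0.94,0,0,0,0],[0.1,-0.94,0,0,0,0]]]}}

```text
time: 52.35
position: [0.4889, -0.1683, 0.2935]
tool_rot: [1.0, 0.001, -0.0, 0.0]
ft_force: [0.1, -0.4, -0.0]
grip_width: 0.066
```

Call:
{"api": "drive_tool", "payload": {"plan": [[[0,0,-1,0,0,0],[0,0,-1,0,0,0],[0,0,-1,0,0,0],[0,0,-0.7,0,0,0],[0,0,-0.25,0,0,0],[0,0,0,0,0,0]]]}}

```text
time: 53.1
position: [0.489, -0.1669, 0.1946]
tool_rot: [1.0, 0.001, -0.0, -0.0]
ft_force: [-0.3, 0.8, 0.4]
grip_width: 0.0662
```

Call:
{"api": "drive_tool", "payload": {"plan": [[[0,0,0,0,0,0],[0,0,0,0,0,0],[0,0,0,0,0,0],[0,0,0,0,0,0]]], "grip": 1, "force": 40}}

```text
time: 53.6
position: [0.4893, -0.1664, 0.1954]
tool_rot: [1.0, 0.002, 0.0, 0.0]
ft_force: [-0.4, -0.5, 5.2]
grip_width: 0.0475
```

```bash
python3 - <<'E'
from h import *
g,r=tip();a=r.as_matrix()[:2,0];print(g,np.degrees(np.arctan2(a[1],a[0])))
print(c2w(CP,(0,.073,0)))
E
```

```text
[ 0.48949678 -0.16654797  0.03135116] 0.20775647206995024
[[0.47877118 0.38493949 0.        ]]
```

Call:
{"api": "drive_tool", "payload": {"plan": [[[0,0,0.5,0,0,0],[0,0,1,0,0,0],[0,0,1,0,0,0],[0,0,1,0,0,0],[0,0.5,0.5,0,0,0],[0,1,0,0,0,0.1],[0,1,0,0,0,0.1],[0,1,0,0,0,0.1]]]}}

```text
time: 54.6
position: [0.4885, -0.0772, 0.2946]
tool_rot: [1.0, 0.018, -0.001, -0.0]
ft_force: [0.5, 1.5, -1.4]
grip_width: 0.0478
```

Call:
{"api": "drive_tool", "payload": {"plan": [[[-0.05,1,0,0,0,0.1],[-0.05,1,0,0,0,0.1],[-0.05,1,0,0,0,0.1],[-0.05,1,0,0,0,0.1],[-0.05,1,0,0,0,0.1],[-0.05,1,0,0,0,0.1],[-0.05,1,0,0,0,0.1],[-0.05,1,0,0,0,0.1]]]}}

```text
time: 55.6
position: [0.4781, 0.1226, 0.2945]
tool_rot: [0.998, 0.06, -0.001, -0.0]
ft_force: [0.2, -0.3, -1.4]
grip_width: 0.0477
```

Call:
{"api": "drive_tool", "payload": {"plan": [[[-0.02,1,0,0,0,0.05],[0,1,0,0,0,0],[0,1,0,0,0,0],[0,1,0,0,0,0],[0,1,0,0,0,0],[0,1,0,0,0,0],[0,1,0,0,0,0],[0,1,0,0,0,0]]]}}

```text
time: 56.6
position: [0.4774, 0.3223, 0.2943]
tool_rot: [0.998, 0.062, -0.001, 0.0]
ft_force: [0.3, 0.2, -1.7]
grip_width: 0.0475
```

Call:
{"api": "drive_tool", "payload": {"plan": [[[0,1,0,0,0,0],[0,1,0,0,0,0],[0,0.56,0,0,0,0],[0,0,0,0,0,0],[0,0,0,0,0,0]]]}}

```text
time: 57.22
position: [0.4783, 0.3845, 0.2945]
tool_rot: [0.998, 0.062, -0.001, 0.0]
ft_force: [0.5, -0.9, -1.0]
grip_width: 0.0478
```

```bash
python3 - <<'E'
from h import *
g,r=tip();a=r.as_matrix()[:2,0];print(g,np.degrees(np.arctan2(a[1],a[0])),w2c(g),robot.get_obs()["grip_width"])
im=camera("scene");z("scene",150,170,150,140,5,"pics/q1.png",im)
E
```

```text
[0.47806074 0.38433461 0.13046679] 7.085787345119971 [-0.00077979  0.07248763] 0.04782627347888868
```

View pics/q1.png

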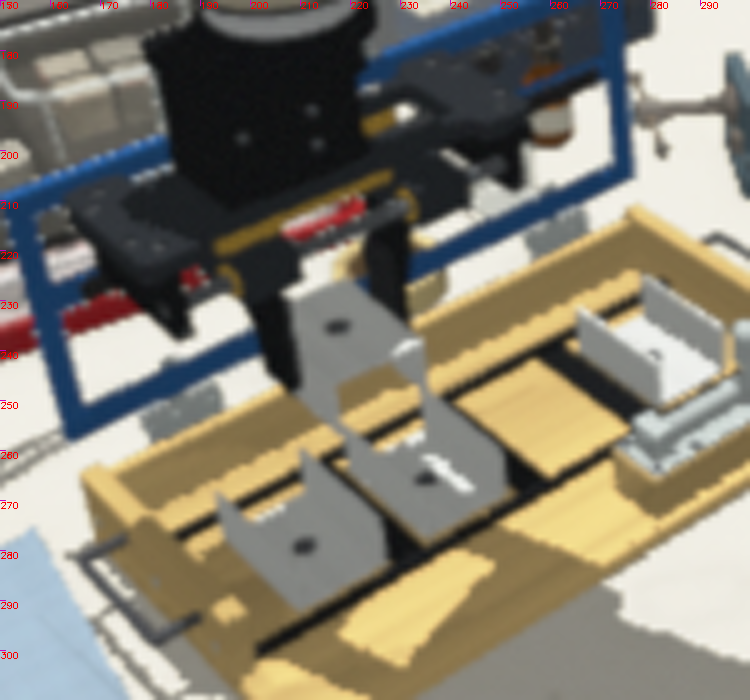

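Call:
{"api": "drive_tool", "payload": {"plan": [[[0.02,0.02,-0.8,0,0,0],[0,0,-0.8,0,0,0],[0,0,-0.6,0,0,0],[0,0,-0.5,0,0,0],[0,0,-0.4,0,0,0],[0,0,-0.12,0,0,0],[0,0,0,0,0,0]]]}}

```text
time: 58.15
position: [0.4792, 0.3857, 0.2143]
tool_rot: [0.998, 0.062, 0.0, -0.0]
ft_force: [0.2, 0.1, -1.5]
grip_width: 0.0478
```

```bash
python3 - <<'E'
from h import *
g,r=tip();a=r.as_matrix()[:2,0];print(g,np.degrees(np.arctan2(a[1],a[0])),w2c(g),robot.get_obs()["ft_force"])
im=camera("scene");z("scene",150,190,120,120,6,"pics/q2.png",im)
E
```

```text
[0.47925358 0.38572162 0.05028621] 7.097827338362946 [0.00057544 0.07371646] [ 0.16549262  0.11810215 -1.52390356]
```

View pics/q2.png

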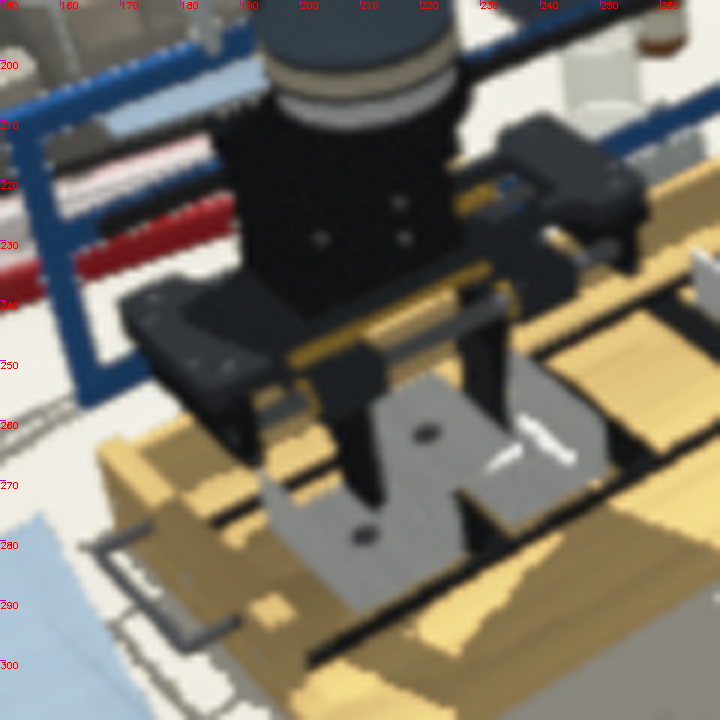

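Call:
{"api": "drive_tool", "payload": {"plan": [[[0,0,-0.14,0,0,0],[0,0,0,0,0,0],[0,0,0,0,0,0]]]}}

```text
time: 58.58
position: [0.4792, 0.3857, 0.2109]
tool_rot: [0.998, 0.062, 0.0, -0.0]
ft_force: [0.8, -0.3, -1.4]
grip_width: 0.0475
```

Call:
{"api": "drive_tool", "payload": {"plan": [[[0,0,0,0,0,0],[0,0,0,0,0,0],[0,0,0,0,0,0],[0,0,0.4,0,0,0],[0,0,0.8,0,0,0],[0,0,1,0,0,0],[0,0,1,0,0,0],[0,0,1,0,0,0]]], "grip": 0.35}}

```text
time: 59.58
position: [0.4791, 0.3856, 0.3174]
tool_rot: [0.998, 0.062, 0.0, -0.0]
ft_force: [0.7, -0.1, -0.9]
grip_width: 0.0566
```

```bash
python3 - <<'E'
from h import *
g,r=tip();print(g)
im=camera("scene");z("scene",150,190,150,120,5,"pics/q3.png",im);cv2.imwrite("pics/q3f.png",im[:,:,::-1])
im=camera("top");cv2.imwrite("pics/q4.png",im[:,:,::-1])
E
```

```text
[0.47920184 0.38566813 0.15335828]
```

View pics/q3.png

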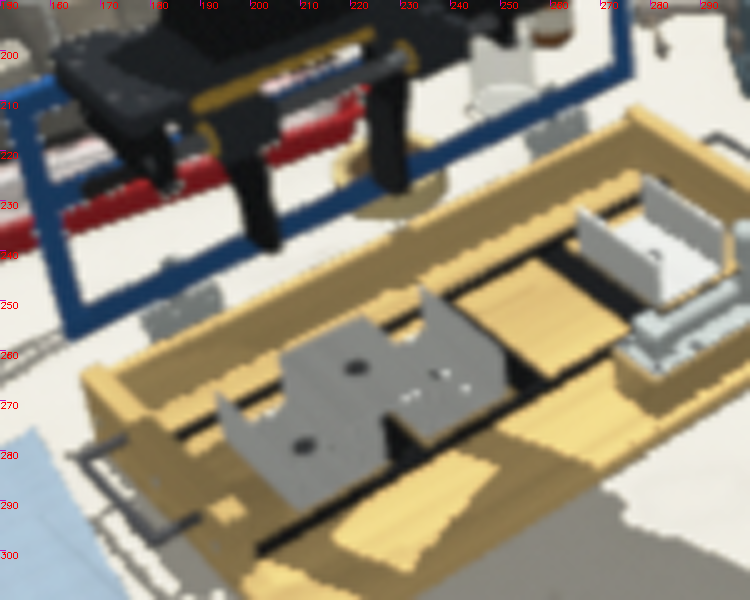

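View pics/q4.png

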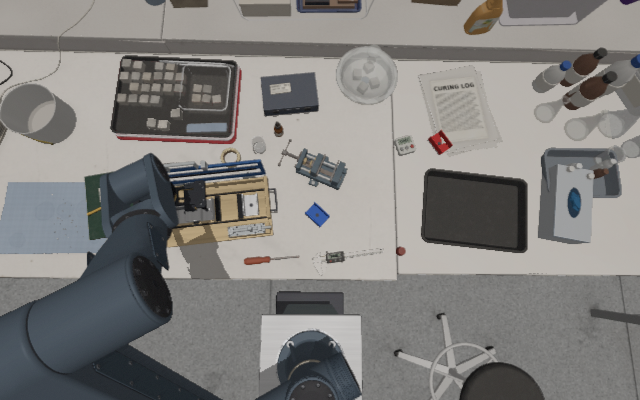

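Call:
{"api": "drive_tool", "payload": {"plan": [[[0,0,1,0,0,0],[0,0,1,0,0,0],[0,0,1,0,0,0],[0,0,1,0,0,0],[0,0,1,0,0,0],[0,0,1,0,0,0],[0,0,0,0,0,1],[0,0,0,0,0,1]]], "grip": 0.66}}

```text
time: 60.68
position: [0.4789, 0.3855, 0.4653]
tool_rot: [0.986, 0.168, -0.0, 0.0]
ft_force: [0.0, 0.7, 0.1]
grip_width: 0.0293
```

Call:
{"api": "drive_tool", "payload": {"plan": [[[0,0,0,0,0,1],[0,0,0,0,0,1],[0,0,0,0,0,1],[0,0,0,0,0,1],[0,0,0,0,0,1],[0,0,0,0,0,1],[0,0,0,0,0,1],[0,0,0,0,0,1]]]}}

```text
time: 61.68
position: [0.479, 0.3855, 0.4647]
tool_rot: [0.832, 0.554, -0.001, -0.0]
ft_force: [-0.2, 0.1, -0.0]
grip_width: 0.0296
```

Call:
{"api": "drive_tool", "payload": {"plan": [[[0.77,-0.1,0,0,0,1],[0.77,-0.1,0,0,0,1],[0.77,-0.1,0,0,0,1],[0.77,-0.1,0,0,0,1],[0.77,-0.1,0,0,0,1],[0,0,0,0,0,0],[0,0,0,0,0,0]]]}}

```text
time: 62.55
position: [0.5747, 0.3732, 0.4649]
tool_rot: [0.663, 0.749, -0.001, -0.001]
ft_force: [-0.5, 1.0, 0.3]
grip_width: 0.0295
```

```bash
python3 - <<'E'
from h import *
g,r=tip();a=r.as_matrix()[:2,0];print(g,np.degrees(np.arctan2(a[1],a[0])),w2c(g))
im=camera("scene");z("scene",130,120,170,150,4,"pics/r1.png",im);z("scene",170,200,130,110,6,"pics/r2.png",im)
E
```

```text
[0.57438164 0.3730669  0.30094518] 97.01359764551542 [0.09340792 0.04939323]
```

View pics/r1.png

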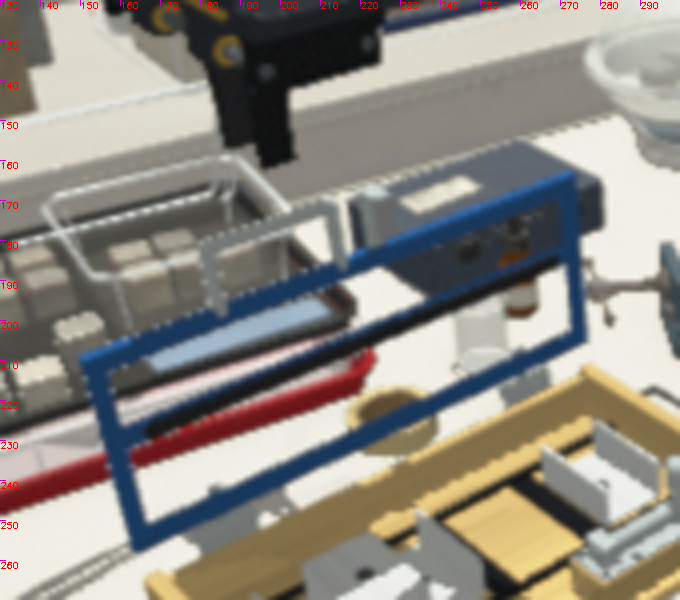

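View pics/r2.png

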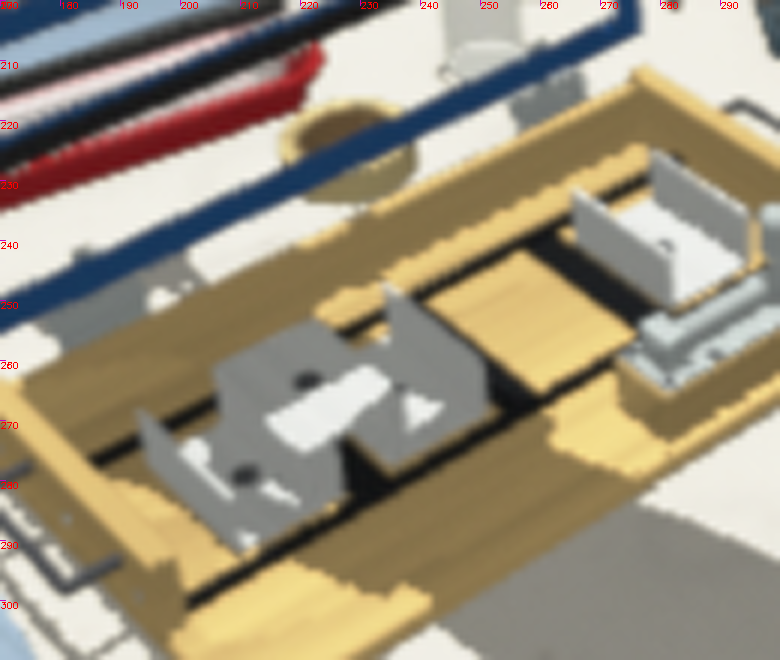

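```bash
python3 - <<'E'
from h import *
print(w2c(ray("scene",(220.9,263.3),.045)), w2c(ray("scene",(170+246/6-.4,200+475/6-.4),.015)),w2c(ray("scene",(170+668/6-.4,200+247/6-.4),.015)))
im=camera("scene");x0,y0,f=170,200,6
o=cv2.resize(np.ascontiguousarray(im[y0:y0+110,x0:x0+130,::-1]),None,fx=f,fy=f,interpolation=cv2.INTER_CUBIC)
def box(yc,z0,z1,col):
    for y in(-.024,.024):
        P=c2w(CP,[(-.035,yc+y,z0),(.035,yc+y,z0),(.035,yc+y,z1),(-.035,yc+y,z1)])
        cv2.polylines(o,[((proj("scene",P)-[x0,y0]+.5)*f).astype(np.int32)],True,col,1)
for y in(.1095,.0365,-.1095):box(y,.012,.042,(0,255,0))
box(.073,.015,.045,(0,0,255))
cv2.imwrite("pics/r3.png",o)
E
```

```text
[-0.00303388  0.07330737] [-0.00194319  0.10523873] [-0.0025726  -0.11197353]
```

View pics/r3.png

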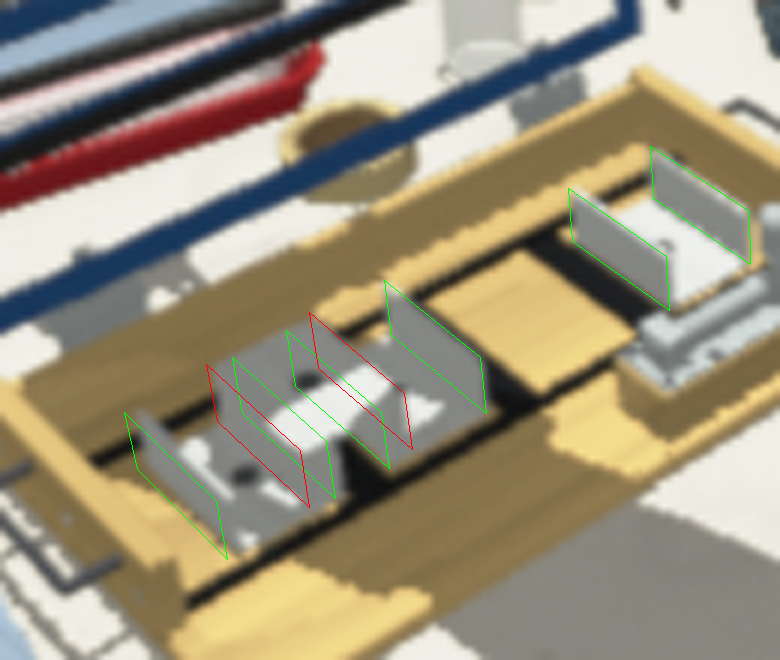

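```bash
cat > chk.py <<'E'
from h import *
import sys
def chk(name,x0,y0,w,h,f,out,ys,raw,cap=None,im=None):
    im=camera(name) if im is None else im
    o=cv2.resize(np.ascontiguousarray(im[y0:y0+h,x0:x0+w,::-1]),None,fx=f,fy=f,interpolation=cv2.INTER_CUBIC)
    cv2.imwrite(raw,o)
    def pl(P,col):
        cv2.polylines(o,[((proj(name,c2w(CP,P))-[x0,y0]+.5)*f).astype(np.int32)],True,col,1)
    for yc in ys:
        for y in(-.024,.024): pl([(-.035,yc+y,.012),(.035,yc+y,.012),(.035,yc+y,.042),(-.035,yc+y,.042)],(0,255,0))
        c=((proj(name,c2w(CP,(0,yc,.015)))[0]-[x0,y0]+.5)*f).astype(int);cv2.circle(o,tuple(map(int,c)),3,(0,255,0),-1)
    if cap is not None:
        pl([(-.035,cap-.024,.045),(.035,cap-.024,.045),(.035,cap+.024,.045),(-.035,cap+.024,.045)],(0,0,255))
    for b in(-.073,0,.073): pl([(-.044,b-.009,.016),(.044,b-.009,.016),(.044,b+.009,.016),(-.044,b+.009,.016)],(255,0,255))
    for s in(-1,1): pl([(-.044,s*.1365,.012),(.044,s*.1365,.012)],(255,0,255)); pl([(-.06,s*.16,.048),(.07,s*.16,.048)],(255,255,0))
    cv2.imwrite(out,o)
if __name__=="__main__":
    chk("scene",170,230,90,75,8,"pics/s1.png",[.1095,.0365],"pics/s1r.png",.073)
E
python3 chk.py
```

```text
(no output)
```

View pics/s1.png

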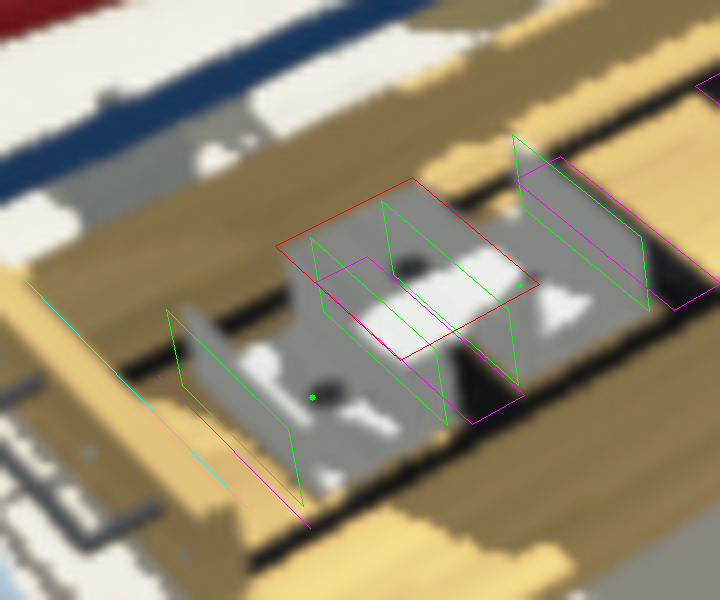

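View pics/s1r.png

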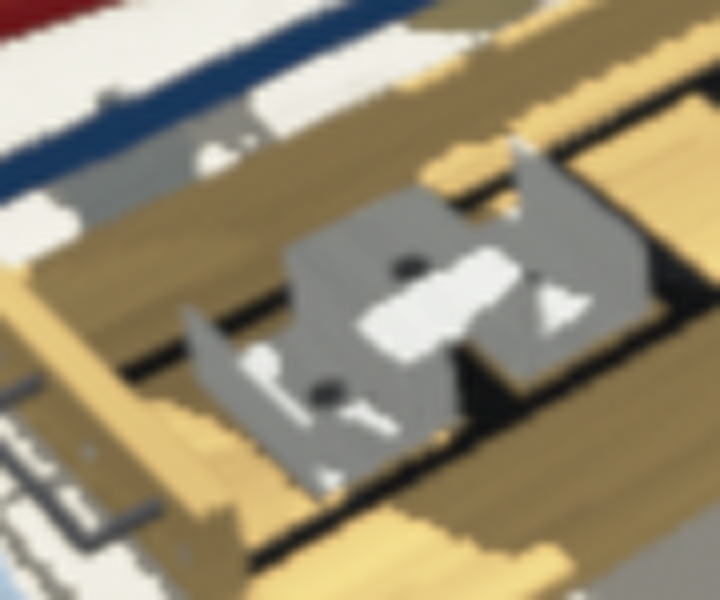

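```bash
python3 - <<'E'
from chk import *
c=cv2.imread("pics/h1.png");small=cv2.resize(c,(130,85),interpolation=cv2.INTER_AREA)
im=np.zeros((400,640,3),np.uint8);im[165:250,150:280]=small[:,:,::-1]
chk("top",155,180,70,50,10,"pics/s2.png",[.1095],"pics/s2r.png",None,im)
chk("top",150,165,130,85,6,"pics/s3.png",[.1095,.0365,-.1095],"pics/s3r.png",.073)
E
```

```text
(no output)
```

View pics/s2.png

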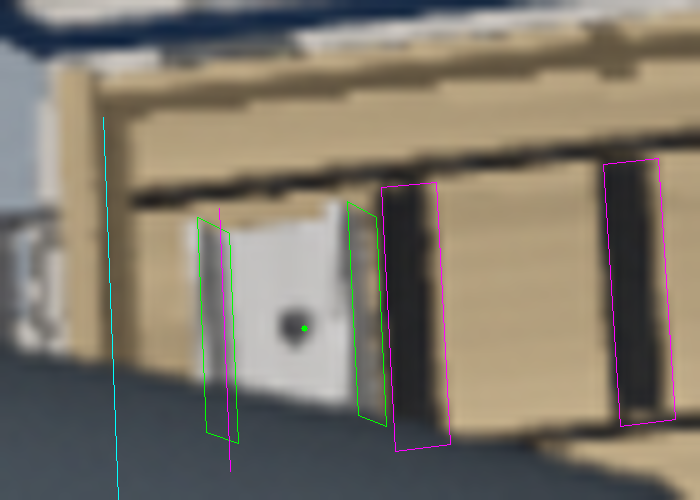

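View pics/s3.png

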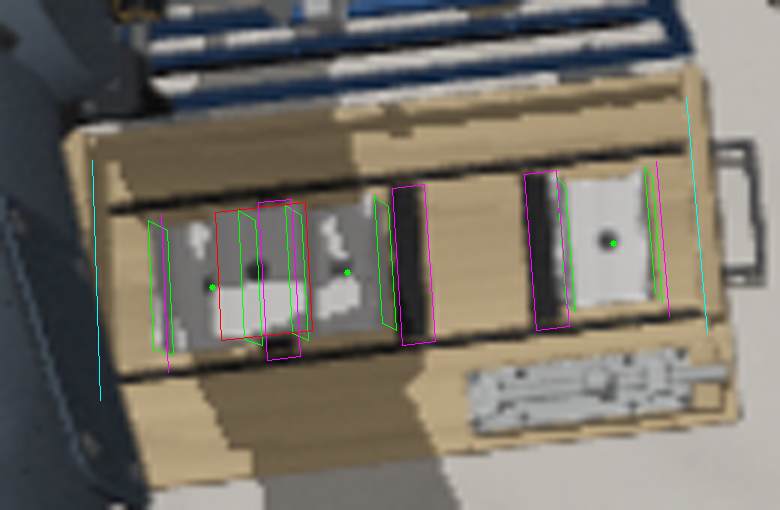

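```bash
python3 - <<'E'
from h import *
for n,t,s_,z0 in(("T4",(183.8,212.1),(210.5,278.7),.015),("T1",(250.6,204.6),(280.8,240.6),.015),("T3",(206.4,209.1),(235,265.2),.015),("cap",(192.6,209.6),(220.9,263.1),.045)):
    f=lambda P:np.r_[proj("top",P)[0]-t,proj("scene",P)[0]-s_]
    s=least_squares(f,[.5,.3,.03]);print(n,w2c(s.x).round(4),s.x[2].round(4),s.fun.round(2),"fixz:",end='')
    g=lambda P:f([P[0],P[1],z0]);q=least_squares(g,[.5,.3]);print(w2c(q.x).round(4),q.fun.round(2), w2c(ray("top",t,z0)).round(4),w2c(ray("scene",s_,z0)).round(4))
E
```

```text
T4 [-0.003   0.1084] 0.019 [ 1.18  0.93 -1.06 -0.31] fixz:[-0.0009  0.108 ] [ 1.67  0.46 -1.13  0.4 ] [0.0012 0.1133] [-0.0016  0.1053]
T1 [-0.0017 -0.109 ] 0.0174 [ 0.88  0.8  -0.96 -0.22] fixz:[-0.0006 -0.1095] [ 1.13  0.58 -1.02  0.22] [ 0.0018 -0.106 ] [-0.0017 -0.1122]
T3 [0.0003 0.0369] 0.0157 [ 0.79  0.66 -0.76 -0.21] fixz:[0.0007 0.0367] [ 0.88  0.58 -0.78 -0.08] [0.003  0.0395] [-0.0009  0.0355]
cap [-0.0012  0.0737] 0.0452 [ 0.61  0.49 -0.57 -0.16] fixz:[-0.0011  0.0737] [ 0.64  0.47 -0.57 -0.12] [0.0007 0.0756] [-0.0024  0.0729]
```

```bash
python3 - <<'E'
from h import *
print(proj("scene",[.5748,.3739,.238]),tip()[0])
g,r=tip()
z("scene",150,125,100,75,8,"pics/t1.png")
E
```

```text
[[196.86140973 175.59622683]] [0.57463099 0.37340962 0.30186555]
```

View pics/t1.png

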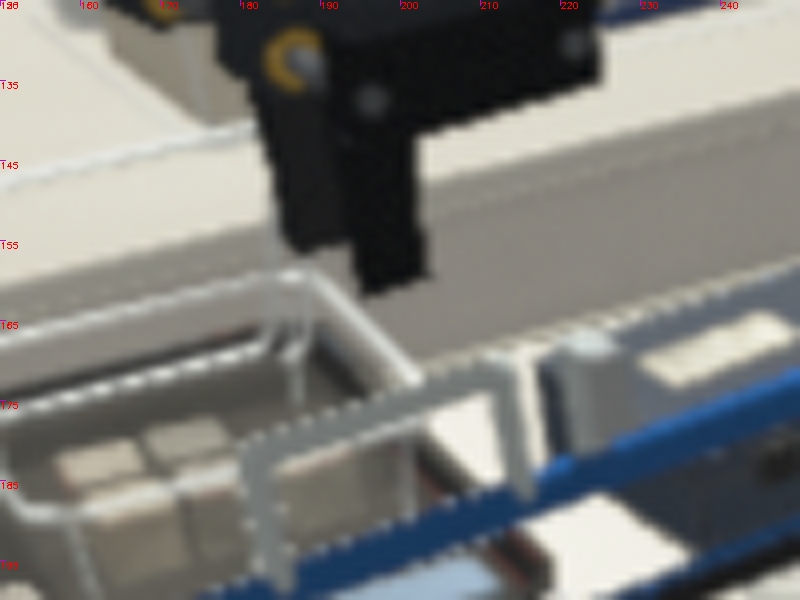

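Call:
{"api": "drive_tool", "payload": {"plan": [[[0,0,-0.8,0,0,0],[0,0,-0.7,0,0,0],[0,0,-0.5,0,0,0],[0,0,-0.2,0,0,0],[0,0,0,0,0,0]]]}}

```text
time: 63.42
position: [0.5755, 0.3732, 0.4104]
tool_rot: [0.662, 0.749, -0.0, -0.0]
ft_force: [-0.4, 0.1, -0.5]
grip_width: 0.0299
```

Call:
{"api": "drive_tool", "payload": {"plan": [[[0,0,0,0,0,0],[0,0,0,0,0,0],[0,0,0,0,0,0]]], "grip": 1, "force": 25}}

```text
time: 63.8
position: [0.5754, 0.3731, 0.4113]
tool_rot: [0.662, 0.749, 0.0, 0.0]
ft_force: [-0.4, -0.3, 0.4]
grip_width: 0.0089
```

```bash
python3 - <<'E'
from h import *
print(tip()[0],w2c(tip()[0]))
z("scene",130,120,170,150,4,"pics/t2.png")
t=np.linspace(1.6,0,17);x=-.184*np.cos(t);z_=.184*np.sin(t)
for a,b in zip(np.diff(x)/.025,np.diff(z_)/.025):print(round(float(a*.9923),2),round(float(a*.1242),2),round(float(b),2))
E
```

```text
[0.57545248 0.37319622 0.24729069] [0.09448653 0.04938911]
-0.73 -0.09 -0.02
-0.72 -0.09 -0.09
-0.71 -0.09 -0.16
-0.69 -0.09 -0.23
-0.67 -0.08 -0.3
-0.63 -0.08 -0.37
-0.59 -0.07 -0.43
-0.55 -0.07 -0.49
-0.5 -0.06 -0.54
-0.44 -0.06 -0.59
-0.38 -0.05 -0.63
-0.32 -0.04 -0.66
-0.25 -0.03 -0.69
-0.18 -0.02 -0.71
-0.11 -0.01 -0.73
-0.04 -0.0 -0.73
```

View pics/t2.png

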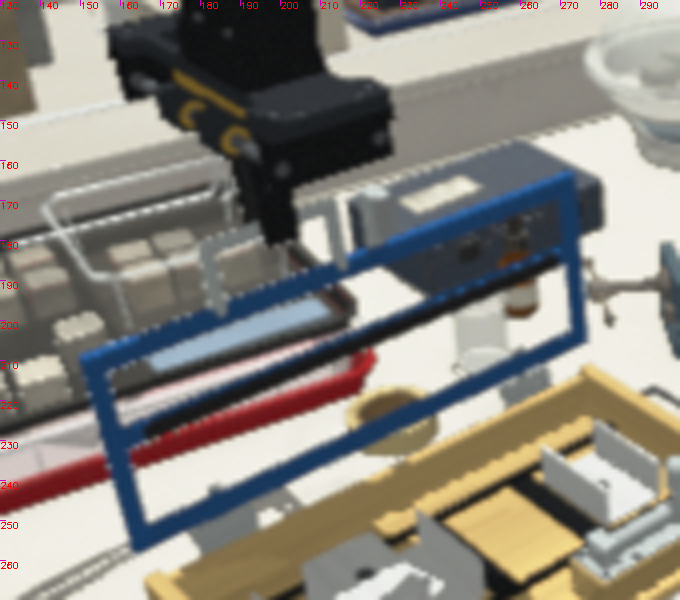

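Call:
{"api": "drive_tool", "payload": {"plan": [[[-0.73,-0.09,-0.02,0,0,0],[-0.72,-0.09,-0.09,0,0,0],[-0.71,-0.09,-0.16,0,0,0],[-0.69,-0.09,-0.23,0,0,0],[-0.67,-0.08,-0.3,0,0,0],[-0.63,-0.08,-0.37,0,0,0]]]}}

```text
time: 64.6
position: [0.4719, 0.3603, 0.3828]
tool_rot: [0.662, 0.75, 0.002, 0.001]
ft_force: [2.3, 1.0, 1.5]
grip_width: 0.0089
```

Call:
{"api": "drive_tool", "payload": {"plan": [[[-0.59,-0.07,-0.43,0,0,0],[-0.55,-0.07,-0.49,0,0,0],[-0.5,-0.06,-0.54,0,0,0],[-0.44,-0.06,-0.59,0,0,0],[-0.38,-0.05,-0.63,0,0,0],[0,0,0,0,0,0]]]}}

```text
time: 65.35
position: [0.4097, 0.3525, 0.3138]
tool_rot: [0.662, 0.75, -0.001, -0.0]
ft_force: [0.4, 1.8, -3.1]
grip_width: 0.009
```

```bash
python3 - <<'E'
from h import *
g=tip()[0];c=w2c(g);print(g,c, np.hypot(c[0]-.088,g[2]-.008-.053))
z("scene",130,150,170,150,4,"pics/t3.png")
E
```

```text
[0.40949777 0.3524825  0.14978582] [-0.07275588  0.04936012] 0.18364469668535982
```

View pics/t3.png

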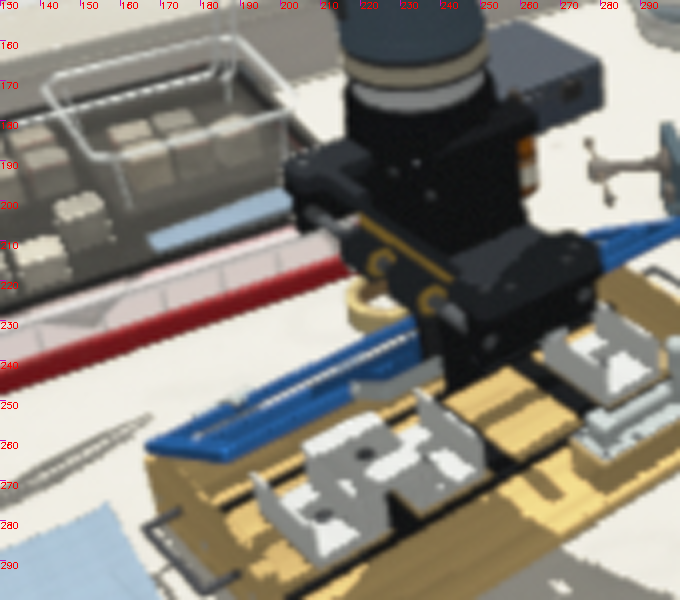

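Call:
{"api": "drive_tool", "payload": {"plan": [[[-0.32,-0.04,-0.66,0,0,0],[-0.25,-0.03,-0.69,0,0,0],[-0.18,-0.02,-0.71,0,0,0],[-0.11,-0.01,-0.73,0,0,0],[-0.04,0,-0.65,0,0,0],[0,0,0,0,0,0]]]}}

```text
time: 66.15
position: [0.3871, 0.3498, 0.2279]
tool_rot: [0.662, 0.749, -0.002, -0.001]
ft_force: [-3.4, 1.7, -2.2]
grip_width: 0.0089
```

```bash
python3 - <<'E'
from h import *
g=tip()[0];c=w2c(g);print(g,c,robot.get_obs()["ft_force"])
z("scene",150,180,160,130,5,"pics/t4.png")
E
```

```text
[0.38653208 0.34958213 0.06386574] [-0.09590396  0.04932247] [-3.3980712   1.70908276 -2.15432791]
```

View pics/t4.png

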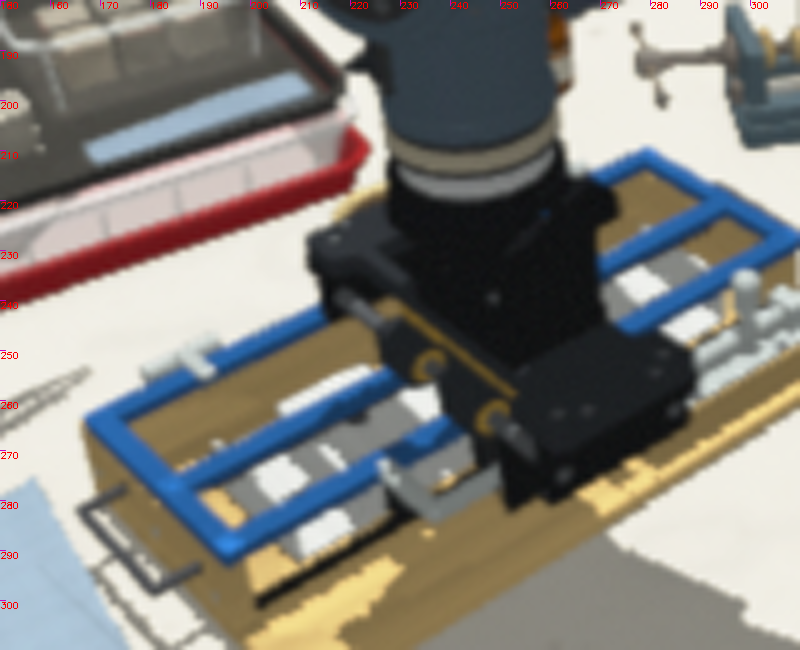

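Call:
{"api": "drive_tool", "payload": {"plan": [[[0,0,-0.12,0,0,0],[0,0,0,0,0,0],[0,0,-0.1,0,0,0],[0,0,0,0,0,0]]]}}

```text
time: 66.7
position: [0.3869, 0.3497, 0.2234]
tool_rot: [0.662, 0.749, -0.001, -0.001]
ft_force: [-5.0, 1.0, -1.6]
grip_width: 0.0091
```

Call:
{"api": "drive_tool", "payload": {"plan": [[[0,0,-0.12,0,0,0],[0,0,0,0,0,0],[0,0,0,0,0,0]]]}}

```text
time: 67.08
position: [0.3868, 0.3497, 0.2216]
tool_rot: [0.662, 0.749, -0.001, -0.001]
ft_force: [-7.0, -0.1, 8.0]
grip_width: 0.009
```

Call:
{"api": "drive_tool", "payload": {"plan": [[[0,0,0,0,0,0],[0,0,0,0,0,0],[0,0,0.5,0,0,0],[0,0,1,0,0,0],[0,0,1,0,0,0],[0,0,1,0,0,0],[0,0,1,0,0,0],[0,0,0,0,0,0]]], "grip": 0.74}}

```text
time: 68.08
position: [0.3886, 0.3503, 0.335]
tool_rot: [0.662, 0.749, 0.003, 0.001]
ft_force: [-0.4, -0.8, -0.2]
grip_width: 0.0227
```

Call:
{"api": "drive_tool", "payload": {"plan": [[[0.08,-0.9,0,0,0,-1],[0.08,-0.9,0,0,0,-1],[0.08,-0.9,0,0,0,-1],[0.08,-0.9,0,0,0,-1],[0.08,-0.9,0,0,0,-1],[0.08,-0.9,0,0,0,-1],[0.08,-0.5,0,0,0,-1],[0.08,-0.4,0,0,0,-1]]]}}

```text
time: 69.08
position: [0.4037, 0.1916, 0.3319]
tool_rot: [0.91, 0.414, -0.0, -0.0]
ft_force: [-0.1, 0.7, 0.2]
grip_width: 0.023
```

Call:
{"api": "drive_tool", "payload": {"plan": [[[0.08,0,0,0,0,-1],[0.08,0,0,0,0,-1],[0.08,0,0,0,0,-1],[0.08,0,0,0,0,-1],[0.08,0,0,0,0,-1],[0.08,0,0,0,0,-1],[0.08,0,0,0,0,-1],[0,0,0,0,0,0]]], "grip": 0.54}}

```text
time: 70.08
position: [0.4177, 0.1923, 0.332]
tool_rot: [0.998, 0.062, -0.0, 0.0]
ft_force: [0.5, -0.1, 0.4]
grip_width: 0.0402
```

```bash
python3 - <<'E'
from h import *
g,r=tip();a=r.as_matrix()[:2,0];print(g,np.degrees(np.arctan2(a[1],a[0])),w2c(g))
print(c2w(CP,(-.084,-.106,.072)))
z("scene",150,180,160,130,5,"pics/u1.png")
E
```

```text
[0.41762346 0.19221383 0.16796931] 7.1531270655483645 [-0.08451501 -0.11068299]
[[0.41755531 0.19692456 0.072     ]]
```

View pics/u1.png

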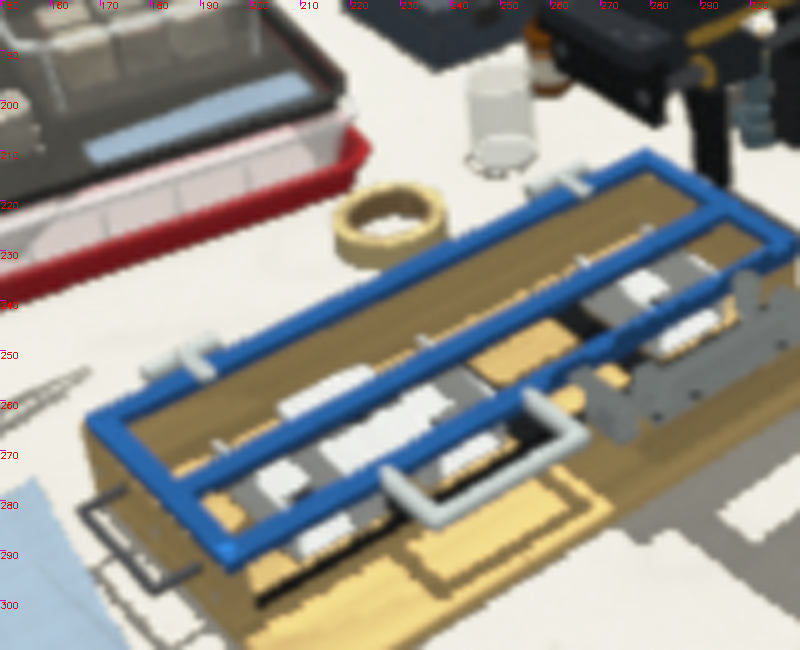

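Call:
{"api": "drive_tool", "payload": {"plan": [[[0,0.13,-1,0,0,0],[0,0,-1,0,0,0],[0,0,-0.9,0,0,0],[0,0,-0.6,0,0,0],[0,0,0,0,0,0]]]}}

```text
time: 70.75
position: [0.4173, 0.1955, 0.2439]
tool_rot: [0.998, 0.062, -0.002, 0.0]
ft_force: [-0.4, 0.3, -0.6]
grip_width: 0.0399
```

Call:
{"api": "drive_tool", "payload": {"plan": [[[0,0,0,0,0,0],[0,0,0,0,0,0],[0,0,0,0,0,0],[0,0,0,0,0,0]]], "grip": 1, "force": 20}}

```text
time: 71.25
position: [0.4176, 0.1966, 0.2456]
tool_rot: [0.998, 0.061, 0.001, -0.001]
ft_force: [-1.4, 8.3, 0.9]
grip_width: 0.013
```

Call:
{"api": "drive_tool", "payload": {"plan": [[[-0.065,0.5,0,0,0,0],[-0.065,0.5,0,0,0,0],[-0.06,0.5,0,0,0,0],[-0.01,0.08,0,0,0,0],[0,0,0,0,0,0],[0,0,0,0,0,0]]]}}

```text
time: 72.0
position: [0.4128, 0.2353, 0.2455]
tool_rot: [0.998, 0.063, 0.0, 0.001]
ft_force: [0.5, -5.2, 6.0]
grip_width: 0.0136
```

Call:
{"api": "drive_tool", "payload": {"plan": [[[-0.01,0.1,0,0,0,0],[0,0,0,0,0,0],[0,0,0,0,0,0]]]}}

```text
time: 72.38
position: [0.4128, 0.2362, 0.2455]
tool_rot: [0.998, 0.064, 0.0, 0.002]
ft_force: [2.2, -15.2, 6.8]
grip_width: 0.0132
```

```bash
python3 - <<'E'
from h import *
print(tip()[0],robot.get_obs()["ft_force"])
E
```

```text
[0.41292076 0.23546206 0.08151316] [  2.20624546 -15.17729016   6.75981857]
```

Hard stop at home. Release and back off, then check.

Call:
{"api": "drive_tool", "payload": {"plan": [[[0,-0.1,0,0,0,0],[0,0,0,0,0,0],[0,0,0,0,0,0],[0,0,0.8,0,0,0],[0,0,1,0,0,0],[0,0,1,0,0,0],[0,-0.5,1,0,0,0],[0,-1,0.5,0,0,0]]], "grip": 0.5}}

```text
time: 73.38
position: [0.4125, 0.1982, 0.3537]
tool_rot: [0.998, 0.063, 0.001, -0.0]
ft_force: [1.0, -0.5, -0.2]
grip_width: 0.0433
```

Call:
{"api": "drive_tool", "payload": {"plan": [[[0,-1,0,0,0,0],[0,-1,0,0,0,0],[0,-1,0,0,0,0],[0,-1,0,0,0,0],[0,-1,0,0,0,0],[0,-1,0,0,0,0],[0,-1,0,0,0,0],[0,-1,0,0,0,0]]]}}

```text
time: 74.38
position: [0.4123, -0.0027, 0.3524]
tool_rot: [0.998, 0.062, -0.0, -0.0]
ft_force: [-0.3, -0.4, -0.8]
grip_width: 0.0436
```

```bash
python3 - <<'E'
from h import *
im=camera("scene");z("scene",160,190,160,130,5,"pics/v1.png",im)
t=camera("top");cv2.imwrite("pics/v2.png",t[:,:,::-1])
E
```

```text
(no output)
```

View pics/v1.png

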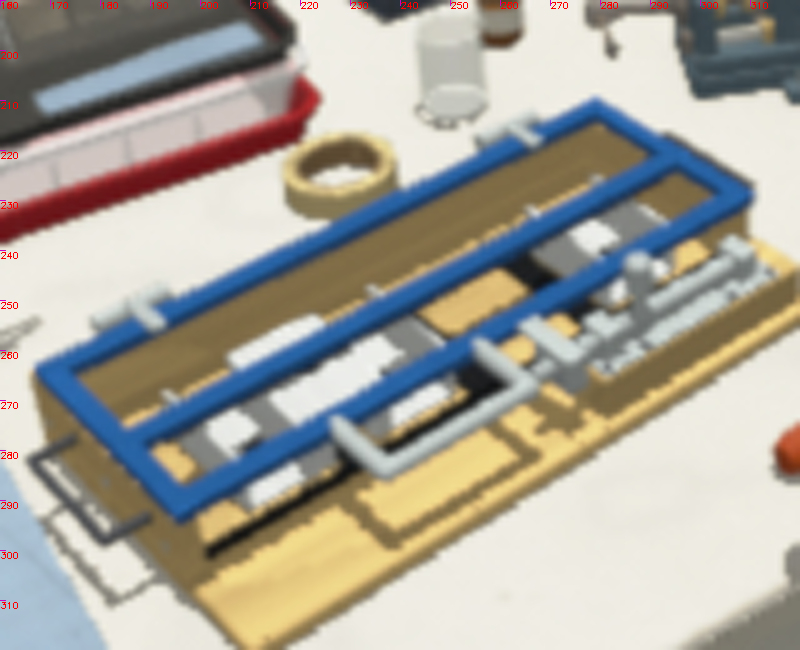

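View pics/v2.png

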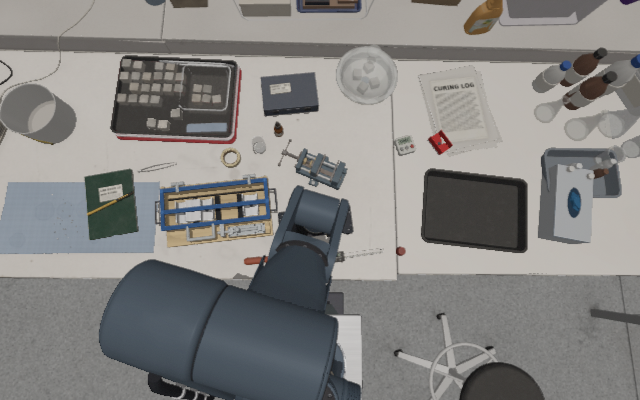

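```bash
python3 -c "
from h import *
print(proj('scene',c2w(CP,[(-.084,-.068,.082),(-.084,-.106,.082)])))
print(robot.hand_in())"
```

```text
[[287.06355223 241.13689262]
 [298.62314936 234.76877072]]
the job is handed in; nothing more can be done
None
```

I packed all four coupons on the bench, shut the lid and shot the bolt, and handed the job in at about 74.5 s of the 210 s allowed. No verdict came back, so the checks below are my own.

**What I did**
- I drew the bolt to its stop and swung the lid to about 1.6 rad.
- I set the three open-up coupons in bays 4, 1 and 3, in that order.
- I dragged the open-down coupon about 55 mm clear of the vise, then nested it over bays 3 and 4.
- I closed the lid and pushed the bolt home. The blue and red look-alikes, the bung and the tape roll were not touched.

**What the last checks showed**

| Coupon | Carrier y (mm) | Target y (mm) | Carrier x (mm) |
|---|---|---|---|
| Bay 1, open-up | −109.5 | −109.5 | within 1 |
| Bay 3, open-up | 36.7 | 36.5 | within 1 |
| Bay 4, open-up | 108 | 109.5 | within 1 |
| Open-down, over bays 3 and 4 | 73.7 | 73 | −1.1 |

- These positions come from both cameras with the lid still open. After it closed I only checked by eye that the coupons were still in place.
- **Lid:** in the scene picture it lies where it did at the start, and it pushed back with about 8 N when pressed down.
- **Bolt:** it stopped hard at about 15 N. The knob's pixel, about (287.4, 241.6), matches the fully home prediction of (287.1, 241.1).

**What disagreed**
- The two cameras differed by 3 to 8 mm in carrier y, most for the bay 4 coupon, which read 105 and 113 mm. I used the combined fit, so that one is the least certain. Its allowed range is 102.5 to 116.5 mm.
- I judged the coupons level from the pictures and their heights, not by measuring the angle.

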